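Fit a divider in a parts tray, peel the tray off the stack and hold it at the foam cutter

TASK

Slide the red divider down into the channel across the middle of the top parts tray until it sits on the tray's floor, and let go of it. The trays are stuck together with dried glue, so then peel the top tray off by lifting one corner while the opposite corner stays down, leaving the rest of the stack standing where it is. Finish while still holding that tray, level, still and with its divider in it, clear of the bench right in front of the middle of the foam cutter: a long side along the cutter's front edge with only a finger's width between them and the rim a little below the cutter's table, so that I can sweep the bricks off the table into it; leave everything else where it is.

Things in the scene. Friction and masses are not known exactly. Their poses are not given: they have to be found in the camera images.
- tray: top parts tray, formed grey plastic, 140 x 180 mm over the rim (long sides along its y), 42 mm high, corners cut off at 45 degrees, 160 g. Origin: centre of the floor's underside, z up; nested it is 69 mm above the bench. Four stub feet (x +-32, y +-50) reach 15 mm below. Each foot is stuck in the tray below by a glue bead: a corner pulls free with 7 to 10 N within its first 15 mm; straight up takes 15 to 20 N
- corner0 (a point): middle of the rim's top on the tray's cut-off corner at -x, -y (opposite corner2); the rim there runs square to the diagonal, 45 mm long. All round, the rim is a solid band 10 mm wide, 18 mm tall, with upright faces, good to pinch from above, to 15 mm deep; below it the walls slope in at 30 degrees
- corner1 (a point): same, at the tray's -x, +y corner (diagonally opposite corner3)
- corner2 (a point): same, at the tray's +x, +y corner
- corner3 (a point): same, at the tray's +x, -y corner
- channel (a point): centre of the tray's floor, 3 mm above the tray's origin, where the middle of the divider's lower edge belongs; axes as the tray's. The channel runs along x between pairs of ribs at x = 34 to 55 mm on both sides; it is 10 mm wide, flaring to about 20 mm over its top 10 mm (30 to 40 mm above this point)
- tray_rim (a point): centre of the tray at the height of the rim's top, 42 mm above the tray's origin; axes as the tray's
- stack: the rest of the stack: three more such trays on a loose plywood base 165 x 205 x 15 mm, 1.6 kg together; origin at the centre of the underside on the bench, z up, long sides along its y. The next rim's top is 93 mm, the top tray's 111 mm above the bench. Stack and rack may each stand on either side of the bench
- divider: the red divider: wooden board 84 mm long (its x), 8 mm thick (its y), 55 mm tall (z), 30 g; origin at the centre of its lower edge, z up. It stands on edge in one of the rack's three slots. Seated in the tray its origin is 3 mm above the tray's origin and its top stands 16 mm above the rim
- rack: fixed wooden rack for dividers, 110 (x) x 160 (y) x 30 mm, origin at the centre of its underside; three slots along its x at y = -50, 0, +50 mm, 10.4 mm wide, floor 8 mm and top 30 mm above the bench, so a standing divider's top is 63 mm above the bench
- spare_yellow: yellow divider of the same size in another slot of the rack; stays there
- spare_plain: plain plywood divider of the same size in the third slot; stays there
- cutter_edge (a point): middle of the upper front edge of the hot-wire foam cutter, 120 mm above the bench; axes: z up, y along the edge (the edge is 400 mm long), x into the cutter, so in front of it is -x. The cutter is a fixed green box 280 mm deep with a grey gridded top; its thin wire stands 170 mm behind the edge and its bow rises behind and to the +y side, up to 245 mm above the bench
- brick0: loose beige foam brick 22 x 34 x 16 mm lying on the cutter's table, 12 g
- brick1: another such brick
- brick2: another such brick
- glue: white glue bottle, 44 mm across, 100 mm tall, standing at the side of the bench
- paint_pot: brown paint pot with a black lid, 48 mm across, 45 mm tall, standing near the robot
- brush: brush lying at the side of the bench
There are look-alikes about, which are no part of the job. Several things have the shape of the divider; the one meant has the colours described above.

How it is judged (in metres and radians):
On the way, in this order (a step that is already met when the one before it is completed fails the run):
1. the red divider stands on the floor of the top tray in its channel, let go, with the tray still nested on the stack (z of divider in the frame of tray between -0.001 and 0.007 m and y of divider in the frame of tray between -0.004 and 0.004 m and x of divider in the frame of tray between -0.008 and 0.008 m and angle between the z axis of divider and the z axis of tray, either way round below 0.12 rad and angle between the x axis of divider and the x axis of tray, either way round below 0.12 rad and z of tray in the frame of stack between 0.066 and 0.072 m and contact force between the fingers and divider below 0.1 N), for 0.2 s.
2. one corner of the top tray is up by 15 mm or more while the opposite corner is still down (less than 10 mm up) (((z of corner0 in the frame of stack above 0.126 m and z of corner2 in the frame of stack below 0.121 m) or (z of corner2 in the frame of stack above 0.126 m and z of corner0 in the frame of stack below 0.121 m) or (z of corner1 in the frame of stack above 0.126 m and z of corner3 in the frame of stack below 0.121 m) or (z of corner3 in the frame of stack above 0.126 m and z of corner1 in the frame of stack below 0.121 m))), for 0.05 s.
At the end, for the whole second after the job is handed in: tray held still, rim 72-118 mm above the bench, tilt and yaw to the cutter's edge under 0.2 rad, centre 72-115 mm in front of the edge and within 60 mm of its middle; red divider within 4 mm of the channel and 4 mm of the floor; stack, spares, bricks moved under 30 mm, the rest under 40 mm (z of divider in the frame of tray between -0.001 and 0.007 m and y of divider in the frame of tray between -0.004 and 0.004 m and x of divider in the frame of tray between -0.008 and 0.008 m and angle between the z axis of divider and the z axis of tray, either way round below 0.12 rad and angle between the x axis of divider and the x axis of tray, either way round below 0.12 rad and x of tray_rim in the frame of cutter_edge between -0.115 and -0.072 m and y of tray_rim in the frame of cutter_edge between -0.06 and 0.06 m and height (world z) of tray_rim between 0.072 and 0.118 m and angle between tray's own z axis and vertical below 0.2 rad and angle between the y axis of tray and the y axis of cutter_edge, either way round below 0.2 rad and linear speed of tray below 0.02 m/s and angular speed of tray below 0.15 rad/s and contact force between the fingers and tray above 1 N and contact force between tray and stack below 0.05 N and distance of each of stack, spare_yellow, spare_plain, brick0, brick1, brick2 from where it was at the start of the episode below 0.03 m and angle between stack's own z axis and vertical below 0.05 rad and distance of each of glue, paint_pot, brush from where it was at the start of the episode below 0.04 m); the arm keeps its last pose, push and grip.
It fails at once if the rest of the stack is dragged (over 40 mm) or tipped up (distance of stack from where it was at the start of the episode above 0.04 m or angle between stack's own z axis and vertical above 0.15 rad).
It fails at once if a spare divider, a brick, the glue bottle, the paint pot or the brush is knocked from its place (over 60 mm) (distance of any of spare_yellow, spare_plain, brick0, brick1, brick2, glue, paint_pot, brush from where it was at the start of the episode above 0.06 m).
It also fails if it takes over 61 s, if anything falls off the work surface, if the arm or the gripper's body presses on something with over 40 N, if the wrist force passes 120 N, or if a joint passes its speed limit or range.

ROBOT

A 6-joint arm with a two-finger parallel gripper is mounted at the origin on the work surface. World frame = base frame: x ahead of the robot, y to its left, z up, the work surface at z = 0. Lengths are in mm, angles in rad, forces in N, time in s.
With the tool pointing down it reaches from about 350 to 975 mm from the base axis. Payload 7.1 kg.
Tool frame: the origin (TCP) lies at the very end of the fingers, on their centre line; the grasp point (between the pads) lies 19 mm behind it (manip.pinch_z is the distance from the TCP to the grasp point, in mm); z points along the fingers, y is the direction in which the jaws open and shut (so a half turn about z gives the same grasp; the last joint's range is limited). The gripper opens to 88 mm and grips with 3 to 60 N. Pads are 20 mm wide; open, the fingers measure 115 mm over their backs; the gripper's body (75 mm by 178 mm) begins 61 mm behind the grasp point.
Start: joints at [1.304, 0.423, 1.63, -0, 1.089, -0.019], TCP at [153.263, 605.9, 222.675] pointing down, gripper open.
Joint ranges: [-3, 3], [-0.9, 2.11], [0.09, 2.58], [-1.31, 4.45], [0.11, 2.69], [-2.54, 2.54]. Speed limits (rad/s): [2.39, 2.39, 3.01, 3.14, 3.14, 3.14].

INTERFACE

Orientations are given as [roll, pitch, yaw] about the fixed x, y, z axes, in that order (R = Rz(yaw) Ry(pitch) Rx(roll)).
In Python, from station import status, grab_frame, manip gives the robot as it stands.
- The arm moves only by the shell command python3 -m pendant 'ROWS' [FORCE]. ROWS is a JSON object of lists of equal length, an entry for each row: "linear": the shift along the tool's x, y, z in mm, a list of three; "angular": the turn, a rotation vector about the tool's x, y, z in rad, a list of three; "fingers": the finger opening in mm, from 0 to 87.8. A call has 1 to 5 rows; each row shifts and turns the pose as measured when the row begins, along the tool's axes as they then stand; what a row does not reach is not made up. A row lasts 1/10 s, in which the tool goes at most 50 mm and 8.59 degrees, less where a joint would pass 70% of its speed; a pose out of reach is approached as far as the arm can. A call with a gripper value outside its range is refused whole. The fingers move at their own pace and stop on an object; FORCE is the grip in N (left out, the last holds). Time passes only in rows, so rows that do not move let the fingers close. It gives the time, the measured TCP pose, the force and the opening at its end, in the units of the state.
- status.sense(): the state, without advancing time (a new reading comes with each control period).
- grab_frame(name): name is "scene" or "top" or "wrist"; returns a dict with "frame" (480x640x3 uint8, red, green, blue), "fx", "fy", "cx", "cy" (pixels), "xyz" and "rotation" of the camera in the world; the wrist camera has in their place "mount" (4x4, takes a point from camera to tool coordinates, whose origin is the TCP and whose axes are the flange's). Camera axes: x right, y down, z forward; pixel columns grow to the right and rows downward; lengths in mm; the calibration is good to about 2 mm. The wrist camera is an equidistant fisheye: a pixel r from the principal point sees the ray r / f radians off the axis. A picture is of the moment at which its call begins: read the wrist's pose just before it. There is no depth.
- manip.sign_off(): hands the job in, once; it reports no verdict.
The state is a dict: "clock": time; "joints": joint angles; "joint_velocities": joint speeds; "tau": joint torques, N m; "eef_pos": TCP position; "orientation": TCP orientation; "contact_force": force on the tool from outside, world axes, zero at the start; "moment": the same for the moment, N m; "opening": finger opening in mm.
Only numpy, scipy, OpenCV 4.12 (cv2) and the standard library are available. Lean on these libraries where they do the work, as an engineer would, in place of code of your own. Each camera call takes 0.05 s, during which the arm holds its last target.

## Working session

There is one attempt and no reset: what is moved stays moved. The work goes in short steps, Python scripts to look and compute and a shell command to move; the robot and the scene stay as the last step left them, time stands still between calls to the robot, and variables do not carry over. Pictures are saved under pics/ and viewed, and the job is handed in when it is done.

```bash
ls -la; mkdir -p pics
python3 - <<'E'
from station import status, grab_frame, manip
import cv2
print(status.sense())
for n in ["scene","top","wrist"]:
    f=grab_frame(n); cv2.imwrite(f"pics/{n}0.png",f["frame"][:,:,::-1])
    print(n,{k:v for k,v in f.items() if k!="frame"})
E
```

```text
total 12
drwxr-xr-x  3 agent agent 4096 Dec  7 16:18 .
drwxr-xr-x 23 root  root  4096 Dec  7 16:18 ..
drwxr-xr-x  2 agent agent 4096 Dec  7 16:18 pics
{'clock': 0.0, 'joints': array([ 1.30398563e+00,  4.23823243e-01,  1.63067743e+00, -2.43946999e-05,
        1.08858702e+00, -1.89837996e-02]), 'joint_velocities': array([-0.00039001,  0.00138966,  0.000655  , -0.00019408, -0.00070961,
        0.0016935 ]), 'tau': array([ 1.36052728e-03, -5.44628870e+01, -2.73668325e+01,  6.43243175e-02,
        2.26618443e-02, -1.35400451e-04]), 'eef_pos': array([153.13876115, 605.38471703, 221.91761819]), 'orientation': array([-3.14009748e+00, -6.78752116e-06,  2.89377708e+00]), 'contact_force': array([-0.62617985,  0.73035112, -0.54696368]), 'moment': array([0.03461945, 0.01246011, 0.01256343]), 'opening': 87.75820804335343}
scene {'fx': 595.2780423151304, 'fy': 595.2780423151304, 'cx': 326.27632646466515, 'cy': 238.84122463866035, 'xyz': array([1463.50477722,  210.15148456,  991.53335502]), 'rotation': array([-2.37175168,  0.01914391,  1.79611171])}
top {'fx': 523.2274095018846, 'fy': 523.2274095018846, 'cx': 304.28580939497834, 'cy': 239.26441326372947, 'xyz': array([ 533.27250724,    5.14844514, 1378.54239656]), 'rotation': array([-3.09022678, -0.01284331, -1.54540193])}
wrist {'fx': 371.64829954431775, 'fy': 371.64829954431775, 'cx': 324.01419894212705, 'cy': 241.29053198019585, 'mount': array([[-2.98314756e-04, -9.57136883e-01, -2.89635804e-01,
         8.02490901e+01],
       [ 9.99998998e-01,  1.15361686e-04, -1.41119080e-03,
         8.61649034e-01],
       [ 1.38411564e-03, -2.89635934e-01,  9.57135889e-01,
        -1.62148721e+02],
       [ 0.00000000e+00,  0.00000000e+00,  0.00000000e+00,
         1.00000000e+00]])}
```

View pics/scene0.png

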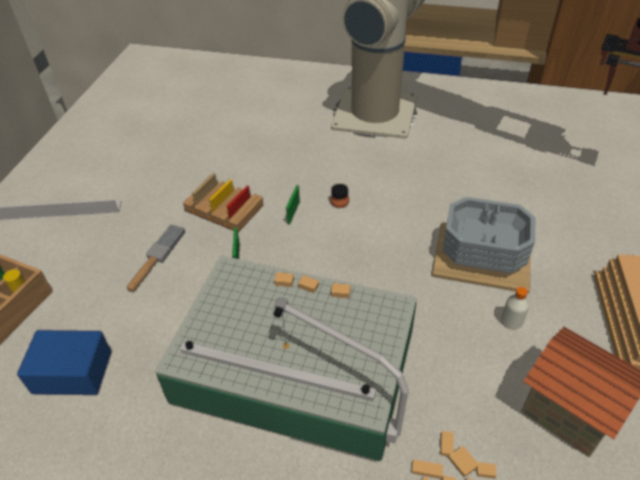

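View pics/top0.png

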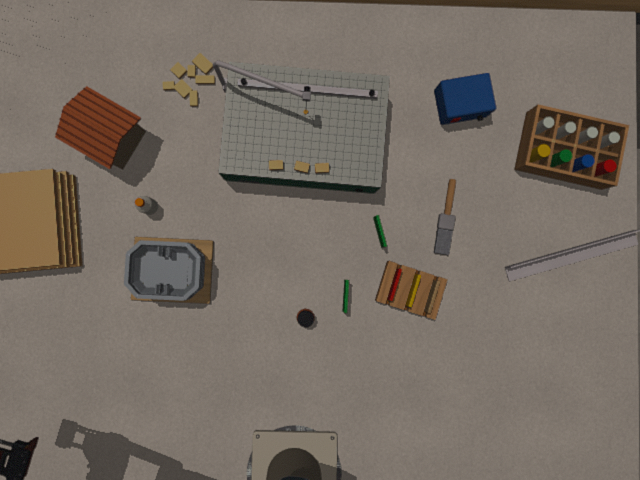

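View pics/wrist0.png

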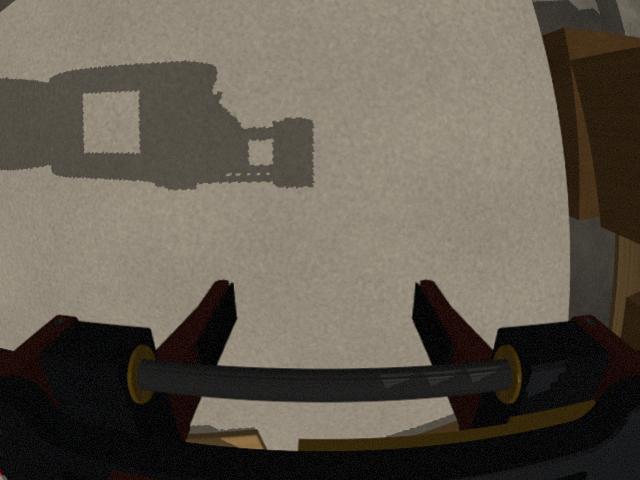

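```bash
cat > h.py <<'E'
import numpy as np, cv2
from scipy.spatial.transform import Rotation as R
from station import status, grab_frame, manip
def pl(f,uv,z):
    uv=np.atleast_2d(uv).astype(float)
    d=np.c_[(uv[:,0]-f["cx"])/f["fx"],(uv[:,1]-f["cy"])/f["fy"],np.ones(len(uv))]
    M=R.from_euler("xyz",f["rotation"]).as_matrix(); d=d@M.T
    return f["xyz"]+d*((z-f["xyz"][2])/d[:,2])[:,None]
def proj(f,P):
    M=R.from_euler("xyz",f["rotation"]).as_matrix(); c=(np.atleast_2d(P)-f["xyz"])@M
    return np.c_[c[:,0]/c[:,2]*f["fx"]+f["cx"],c[:,1]/c[:,2]*f["fy"]+f["cy"]]
def tool():
    s=status.sense(); return s["eef_pos"],R.from_euler("xyz",s["orientation"]).as_matrix()
def wgrab():
    p,M=tool(); f=grab_frame("wrist"); f["p"]=p; f["M"]=M; return f
def wpl(f,uv,z):
    uv=np.atleast_2d(uv).astype(float)
    x=(uv[:,0]-f["cx"])/f["fx"]; y=(uv[:,1]-f["cy"])/f["fy"]; r=np.hypot(x,y)+1e-12
    d=np.c_[x/r*np.sin(r),y/r*np.sin(r),np.cos(r)]
    A=f["M"]@f["mount"][:3,:3]; o=f["M"]@f["mount"][:3,3]+f["p"]; d=d@A.T
    return o+d*((z-o[2])/d[:,2])[:,None]
def wproj(f,P):
    A=f["M"]@f["mount"][:3,:3]; o=f["M"]@f["mount"][:3,3]+f["p"]
    c=(np.atleast_2d(P)-o)@A; n=np.hypot(c[:,0],c[:,1]); t=np.arctan2(n,c[:,2])*f["fx"]
    return np.c_[c[:,0]/n*t+f["cx"],c[:,1]/n*t+f["cy"]]
def save(n,img): cv2.imwrite(f"pics/{n}.png",img[:,:,::-1])
def goal(pos,Rg,n=None):
    "shift in tool axes + rotvec in tool axes to goal"
    p,M=tool(); return M.T@(np.array(pos)-p), R.from_matrix(M.T@Rg).as_rotvec()
def down(yaw): # tool z down, tool x at world angle yaw
    c,s=np.cos(yaw),np.sin(yaw); return np.array([[c,s,0],[s,-c,0],[0,0,-1.]])
E
python3 - <<'E'
from h import *
f=grab_frame("top"); g=grab_frame("scene")
i=f["frame"]; j=g["frame"]
a=cv2.resize(i[225:315,115:225],None,fx=5,fy=5,interpolation=2)
b=cv2.resize(i[250:330,370:460],None,fx=5,fy=5,interpolation=2)
save("tc",np.hstack([a[:400,:400],b[:400,:400]]))
a=cv2.resize(j[190:290,425:545],None,fx=4,fy=4,interpolation=2)
b=cv2.resize(j[170:230,180:270],None,fx=4,fy=4,interpolation=2)
b=np.vstack([b,np.zeros((a.shape[0]-b.shape[0],b.shape[1],3),np.uint8)])
c=np.hstack([a,b]); c=c[:, :800]; save("sc",c)
save("tcut",cv2.resize(i[60:200,210:400],None,fx=4,fy=4,interpolation=2))
E
```

```text
(no output)
```

View pics/tc.png

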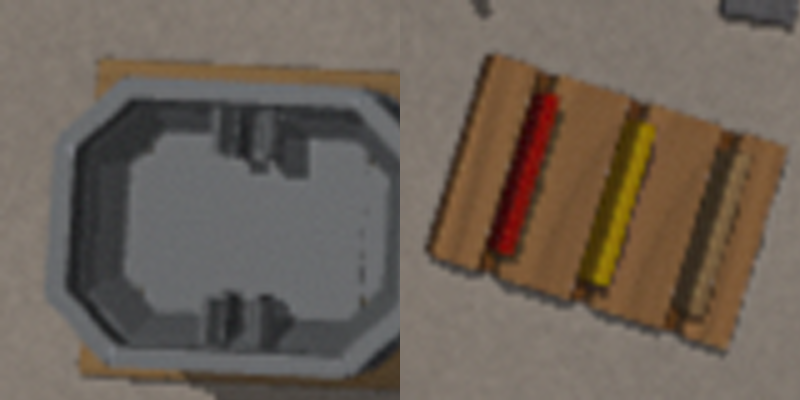

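View pics/sc.png

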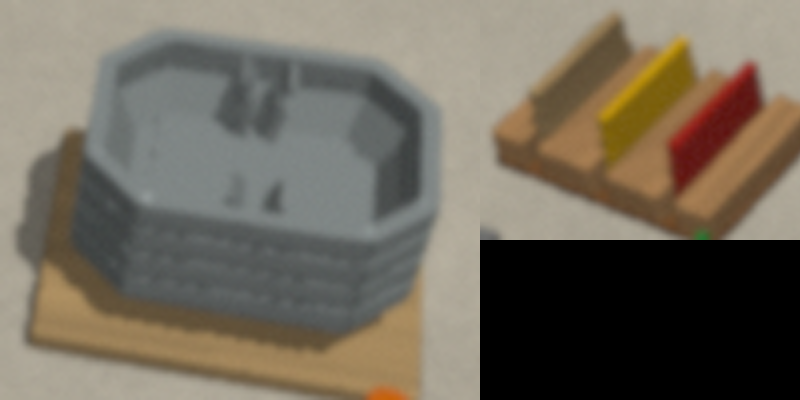

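View pics/tcut.png

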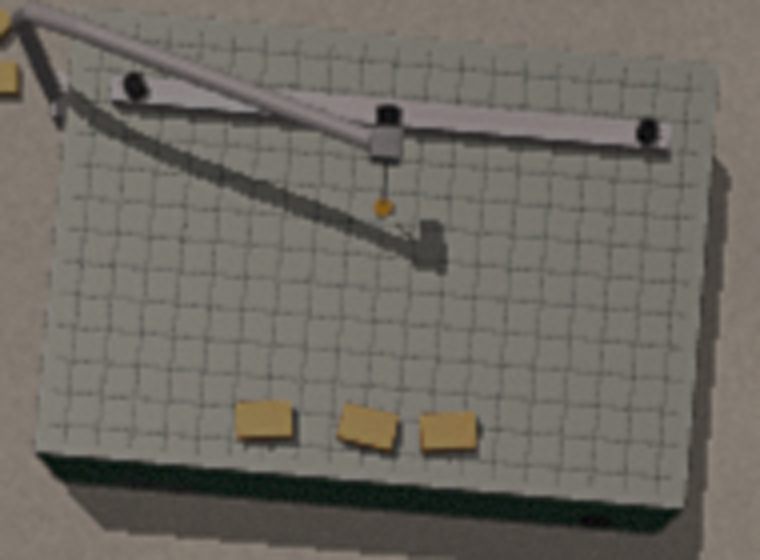

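Run:
```python
from h import *
f=grab_frame("top"); g=grab_frame("scene")
# cutter
P=pl(f,[[220,173.7],[380.7,187.4]],120); e=P[0]-P[1]
print("cutter",P,np.linalg.norm(e),"mid",P.mean(0),"yaw_y",np.degrees(np.arctan2(e[1],e[0])))
def red(f,nm):
    h=cv2.cvtColor(f["frame"],cv2.COLOR_RGB2HSV)
    return (((h[...,0]<8)|(h[...,0]>172))&(h[...,1]>150)&(h[...,2]>60)).astype(np.uint8)
m=red(f,0); n,l,s,c=cv2.connectedComponentsWithStats(m)
print([(s[k].tolist(),c[k]) for k in range(1,n) if s[k,4]>15])
k=l[int(285),int(396)]
ys,xs=np.where((l==k) if k else 0); r=cv2.minAreaRect(np.c_[xs,ys].astype(np.float32)); b=cv2.boxPoints(r); print(r)
print("red box z63",pl(f,b,63))
i=f["frame"][225:315,115:225]; hs=cv2.cvtColor(i,cv2.COLOR_RGB2HSV)
# rim: tray grey bluish: b>r
d=(i[...,2].astype(int)-i[...,0]>2).astype(np.uint8)
d=cv2.morphologyEx(d,cv2.MORPH_OPEN,np.ones((3,3)))
cs,_=cv2.findContours(d,cv2.RETR_EXTERNAL,cv2.CHAIN_APPROX_NONE); c=max(cs,key=cv2.contourArea)
hull=cv2.approxPolyDP(cv2.convexHull(c),1.5,True)[:,0]+[115,225]
print(hull.tolist()); W=pl(f,hull,111); print(W[:,:2].round(1)); 
r=cv2.minAreaRect(W[:,:2].astype(np.float32)); print("tray rect",r)
o=cv2.resize(f["frame"][225:315,115:225],None,fx=7,fy=6.6,interpolation=2)
save("dm",cv2.resize(d*200,None,fx=6,fy=6)[...,None].repeat(3,2))
```

```text
cutter [[ 751.83562076  198.52467925  120.        ]
 [ 729.12944127 -191.47497207  120.        ]] 390.66008065549397 mid [740.48253101   3.52485359 120.        ] yaw_y 86.66794246421387
[([597, 159, 20, 14, 169], array([608.31360947, 165.07692308])), ([389, 268, 13, 33, 138], array([395.21014493, 284.20289855]))]
((395.2059631347656, 284.176513671875), (5.3357834815979, 33.22737503051758), 14.03624439239502)
red box z63 [[ 455.22900754 -225.26333683   63.        ]
 [ 536.46914977 -244.20018865   63.        ]
 [ 533.54853646 -257.30655017   63.        ]
 [ 452.31817916 -238.32575767   63.        ]]
[[178, 266], [182, 270], [183, 279], [177, 293], [172, 292], [166, 281], [176, 266]]
[[526.3 293.4]
 [517.  283.4]
 [495.4 280.2]
 [461.5 293.4]
 [463.6 305.5]
 [489.6 320.9]
 [526.2 298.2]]
tray rect ((495.0018615722656, 299.5747985839844), (35.78205108642578, 62.898990631103516), 68.83705139160156)
```

View pics/dm.png

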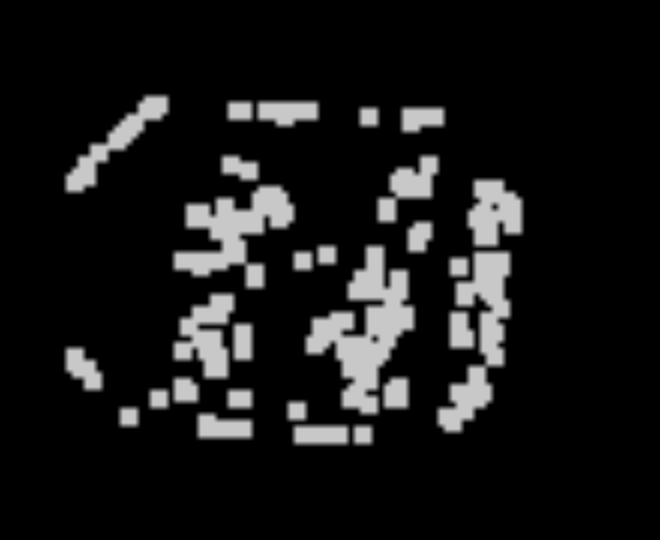

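```bash
python3 -m pendant '{"linear":[[-41,-25,-7],[-41,-25,-7],[-41,-25,-7],[-41,-25,-7],[-41,-25,-7]],"angular":[[0,0,0],[0,0,0],[0,0,0],[0,0,0],[0,0,0]],"fingers":[87,87,87,87,87]}'
python3 -m pendant '{"linear":[[-41,-25,-7],[-41,-25,-7],[-41,-25,-7],[-41,-25,-7],[0,0,0]],"angular":[[0,0,0],[0,0,0],[0,0,0],[0,0,0],[0,0,0]],"fingers":[87,87,87,87,87]}'
python3 - <<'E'
from h import *
f=wgrab(); save("w1",f["frame"]); print(f["p"])
E
```

```text
clock: 0.85
eef_pos: [322.5, 433.2, 257.1]
orientation: [3.142, -0.001, 2.904]
contact_force: [0.8, 0.0, 0.6]
opening: 86.7
clock: 1.35
eef_pos: [465.4, 289.0, 288.0]
orientation: [3.139, 0.003, 2.899]
contact_force: [-0.0, 0.4, 0.3]
opening: 87.1
[465.41431836 288.97206551 288.01634748]
```

View pics/w1.png

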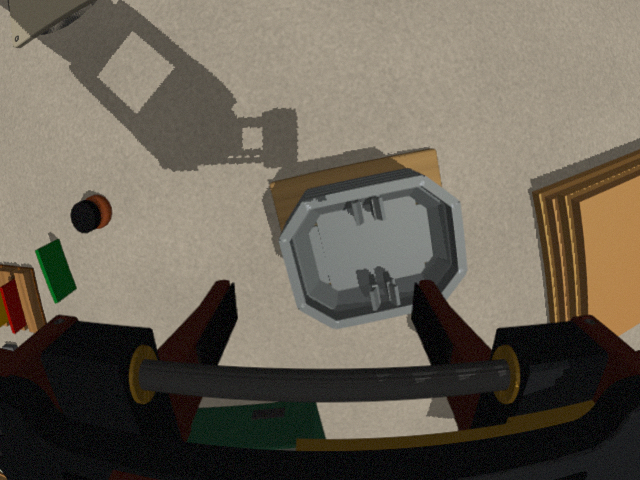

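Run:
```python
import cv2
i=cv2.imread("pics/w1.png")[165:335,270:475]
cv2.imwrite("pics/w1c.png",cv2.resize(i,None,fx=3.5,fy=3.5,interpolation=2))
```

```text
(no output)
```

View pics/w1c.png

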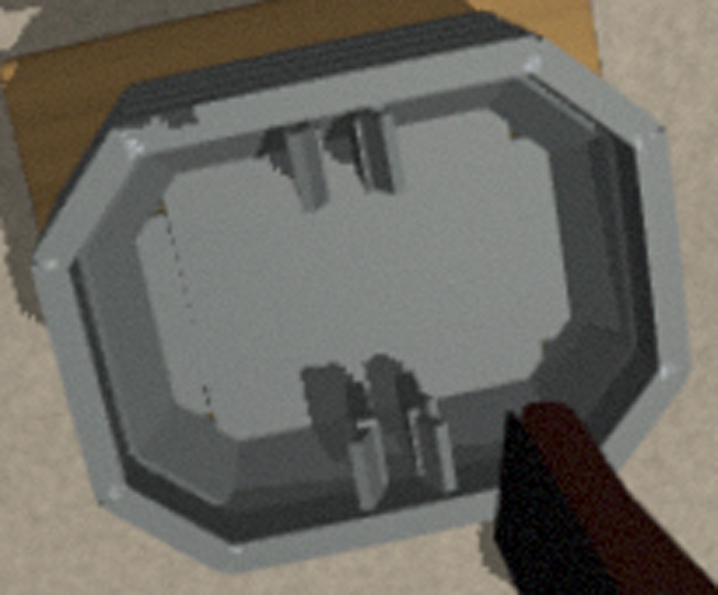

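```bash
cat >> h.py <<'E'
def fit2(model,W):
    m=np.array(model,float);W=np.array(W,float)[:,:2]; a=m.mean(0);b=W.mean(0)
    H=(m-a).T@(W-b); th=np.arctan2(H[0,1]-H[1,0],H[0,0]+H[1,1])
    Rm=np.array([[np.cos(th),-np.sin(th)],[np.sin(th),np.cos(th)]])
    t=b-Rm@a; res=W-(m@Rm.T+t); return t,th,res
E
python3 - <<'E'
from h import *
import cv2
f=wgrab()
px=np.array([[112,130],[36,263],[103,502],[232,570],[545,38],[665,132],[687,375]])/3.5+[270,165]
mod=[(-70,-58),(-38,-90),(38,-90),(70,-58),(-70,58),(-38,90),(38,90)]
W=wpl(f,px,111)
t,th,r=fit2(mod,W); print(t,np.degrees(th)); print(r.round(1))
t=grab_frame("top")
px=np.array([[47,298],[60,130],[105,78],[110,370]])/5+[115,225]
print(pl(t,px,111).round(1))
c,s=np.cos(th),np.sin(th)
E
```

```text
[514.06251791 333.2817325 ] -1.2991858026963643
[[ 1.2 -1.9]
 [ 0.5  1.3]
 [-0.8  1.7]
 [-2.2  1.8]
 [ 1.   0.5]
 [ 1.2 -1.2]
 [-0.9 -2.2]]
[[478.4 420.2 111. ]
 [559.3 417.4 111. ]
 [585.  396.9 111. ]
 [444.7 388.6 111. ]]
```

```bash
for k in 1; do python3 -m pendant '{"linear":[[-14,-46,8],[-14,-46,8],[-14,-46,8],[-14,-46,8],[-14,-46,8]],"angular":[[0,0,0],[0,0,0],[0,0,0],[0,0,0],[0,0,0]],"fingers":[87,87,87,87,87]}'; done
python3 -m pendant '{"linear":[[-14,-46,8],[-14,-46,8],[-14,-46,8],[-14,-46,8],[-14,-46,8]],"angular":[[0,0,0],[0,0,0],[0,0,0],[0,0,0],[0,0,0]],"fingers":[60,60,60,60,60]}'
python3 -m pendant '{"linear":[[-14,-46,8],[0,0,0]],"angular":[[0,0,0],[0,0,0]],"fingers":[60,60]}'
python3 - <<'E'
from h import *
f=wgrab(); save("w2",f["frame"]); print(f["p"])
E
```

```text
clock: 2.0
eef_pos: [472.8, 58.9, 244.1]
orientation: [3.136, -0.0, 2.926]
contact_force: [0.1, -0.8, -0.2]
opening: 87.0
clock: 2.5
eef_pos: [491.5, -179.6, 200.2]
orientation: [3.134, -0.002, 2.941]
contact_force: [0.5, 0.6, 0.2]
opening: 60.0
clock: 2.7
eef_pos: [496.9, -229.8, 190.0]
orientation: [3.134, -0.003, 2.942]
contact_force: [0.9, 0.4, -0.5]
opening: 60.0
[ 496.85384086 -229.76445974  190.02407312]
```

View pics/w2.png

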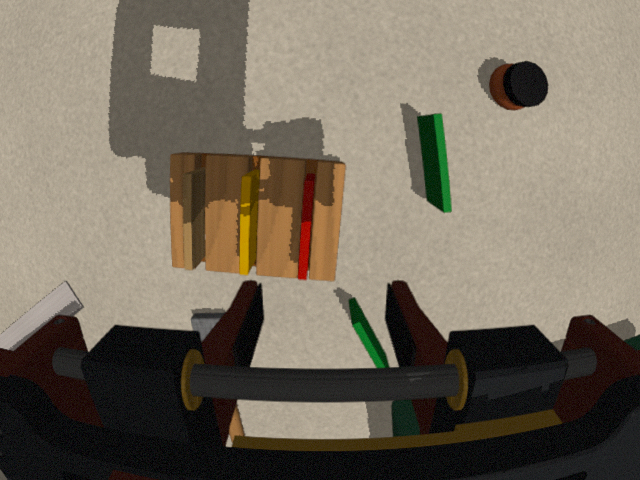

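Run:
```python
from h import *
f=wgrab(); i=f["frame"]
save("w2c",cv2.resize(i[140:290,160:360],None,fx=4,fy=4,interpolation=2))
h=cv2.cvtColor(i,cv2.COLOR_RGB2HSV)
m=(((h[...,0]<8)|(h[...,0]>172))&(h[...,1]>170)&(h[...,2]>50)).astype(np.uint8); m[:150]=0;m[300:]=0;m[:,:280]=0;m[:,350:]=0
ys,xs=np.where(m); print(len(xs)); r=cv2.minAreaRect(np.c_[xs,ys].astype(np.float32)); print(r, cv2.boxPoints(r))
for v in range(165,290,6):
    q=np.where(m[v])[0]
    if len(q): print(v,q.min(),q.max(), wpl(f,[[q.min()-.5,v],[q.max()+.5,v]],63)[:,:2].round(1).tolist())
```

```text
1091
((302.984130859375, 226.89422607421875), (10.950126647949219, 106.50853729248047), 3.990912914276123) [[293.81595 279.6383 ]
 [301.22873 173.38803]
 [312.1523  174.15015]
 [304.73953 280.40042]]
177 303 311 [[448.6, -233.3], [450.0, -226.4]]
183 301 311 [[452.9, -235.8], [454.6, -227.4]]
189 301 310 [[457.6, -236.8], [459.2, -229.1]]
195 301 310 [[462.2, -237.8], [463.8, -230.1]]
201 300 310 [[466.8, -239.6], [468.6, -231.1]]
207 299 309 [[471.4, -241.5], [473.1, -232.9]]
213 299 309 [[476.1, -242.5], [477.9, -233.9]]
219 299 308 [[480.9, -243.6], [482.6, -235.7]]
225 298 308 [[485.6, -245.4], [487.4, -236.7]]
231 298 308 [[490.5, -246.5], [492.3, -237.8]]
237 297 307 [[495.3, -248.4], [497.0, -239.6]]
243 297 307 [[500.2, -249.5], [502.0, -240.7]]
249 297 306 [[505.2, -250.6], [506.9, -242.6]]
255 296 306 [[510.1, -252.6], [511.9, -243.7]]
261 296 305 [[515.2, -253.8], [516.9, -245.6]]
267 296 305 [[520.4, -254.9], [522.1, -246.8]]
273 296 303 [[525.7, -256.1], [527.0, -249.6]]
279 296 303 [[531.0, -257.4], [532.3, -250.7]]
```

View pics/w2c.png

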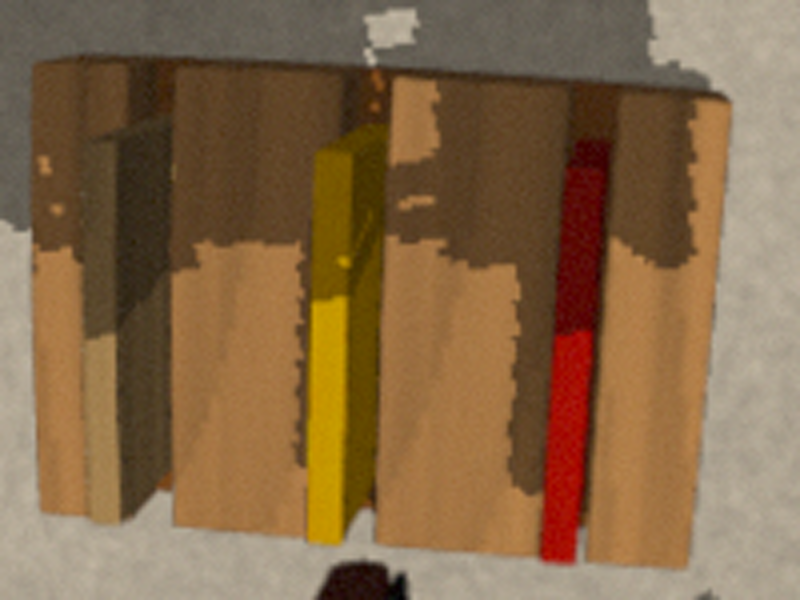

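Run:
```python
from h import *
print(goal([491.5,-242.2,80],down(np.radians(164))))
```

```text
(array([  0.89893085, -17.7274381 , 110.25634686]), array([ 0.0086558 , -0.00461909,  0.08092884]))
```

```bash
python3 -m pendant '{"linear":[[1,-6,35],[0,-6,35],[0,-6,40],[0,0,0]],"angular":[[0,0,0.04],[0,0,0.04],[0.008,-0.004,0],[0,0,0]],"fingers":[30,30,30,30]}'
python3 - <<'E'
from h import *
print(goal([491.5,-242.2,34],down(np.radians(164))))
f=wgrab(); save("w3",f["frame"])
E
```

```text
clock: 3.2
eef_pos: [493.6, -233.2, 80.0]
orientation: [3.14, 0.003, 2.871]
contact_force: [-0.2, 0.7, -0.5]
opening: 31.8
(array([-0.23952296, -9.28568526, 45.95453053]), array([0.00129887, 0.00258686, 0.00849484]))
```

View pics/w3.png

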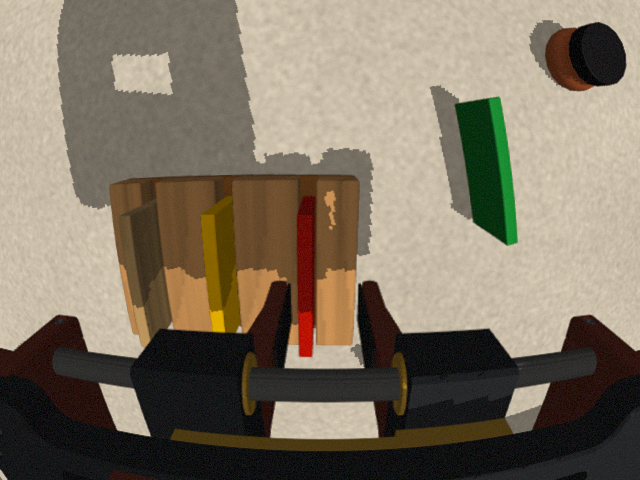

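```bash
python3 -m pendant '{"linear":[[0,-9,2],[0,0,22],[0,0,22],[0,0,0]],"angular":[[0,0,0.008],[0,0,0],[0,0,0],[0,0,0]],"fingers":[30,30,30,30]}'
python3 - <<'E'
from h import *
print(goal([491.5,-242.2,34],down(np.radians(164))))
f=wgrab(); save("w4",f["frame"])
E
```

```text
clock: 3.65
eef_pos: [499.8, -242.3, 44.4]
orientation: [-3.141, 0.019, 2.868]
contact_force: [-0.3, -0.1, -0.4]
opening: 29.9
(array([ 8.20928934, -2.12986307, 10.25818438]), array([-0.00088508,  0.01895815,  0.00555186]))
```

View pics/w4.png

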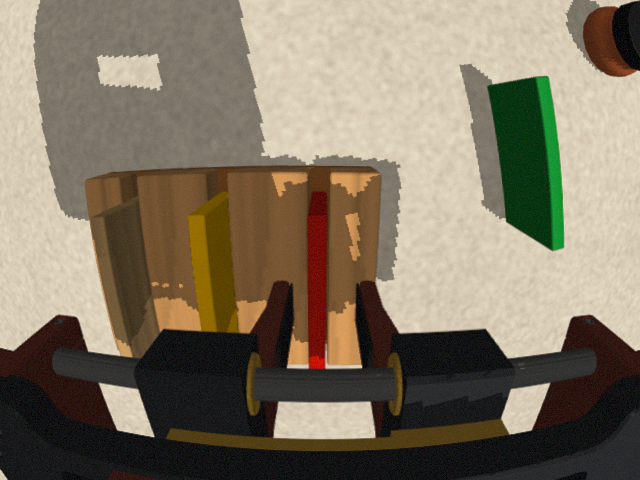

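```bash
python3 -m pendant '{"linear":[[8,-2,0],[0,0,8],[0,0,2],[0,0,0]],"angular":[[0,0.019,0.005],[0,0,0],[0,0,0],[0,0,0]],"fingers":[30,30,30,30]}'
python3 - <<'E'
from h import *
print(goal([491.5,-242.2,34],down(np.radians(164)))); print(status.sense()["joints"])
E
```

```text
clock: 4.1
eef_pos: [494.8, -243.9, 40.4]
orientation: [-3.139, 0.008, 2.863]
contact_force: [-0.6, -0.6, 0.3]
opening: 29.9
(array([3.66148908, 0.78109562, 6.32864782]), array([-0.00277577,  0.00808996,  0.00022813]))
[-4.78999224e-01  5.89051413e-01  1.89263866e+00 -1.83795018e-03
  6.51423379e-01 -1.76931414e+00]
```

```bash
python3 -m pendant '{"linear":[[4,1,3],[0,0,5],[0,0,0]],"angular":[[0,0.008,0],[0,0,0],[0,0,0]],"fingers":[30,30,30]}'
python3 - <<'E'
from h import *
print(goal([491.5,-242.2,34],down(np.radians(164))));
E
```

```text
clock: 4.4
eef_pos: [491.0, -241.8, 32.1]
orientation: [-3.139, -0.0, 2.862]
contact_force: [0.2, -0.1, -0.9]
opening: 29.9
(array([-0.56906955, -0.21437051, -1.93873857]), array([-0.00288992, -0.00014642,  0.00015206]))
```

```bash
python3 -m pendant '{"linear":[[0,0,-1],[0,0,0],[0,0,0],[0,0,0],[0,0,0]],"angular":[[0,0,0],[0,0,0],[0,0,0],[0,0,0],[0,0,0]],"fingers":[4,4,4,4,4]}' 25
python3 - <<'E'
from h import *
f=wgrab(); save("w5",f["frame"]); print(status.sense()["eef_pos"])
E
```

```text
clock: 4.9
eef_pos: [490.8, -241.9, 32.7]
orientation: [-3.139, -0.001, 2.862]
contact_force: [0.0, -0.1, -0.6]
opening: 7.8
[ 490.81056295 -241.92330812   32.72910955]
```

View pics/w5.png

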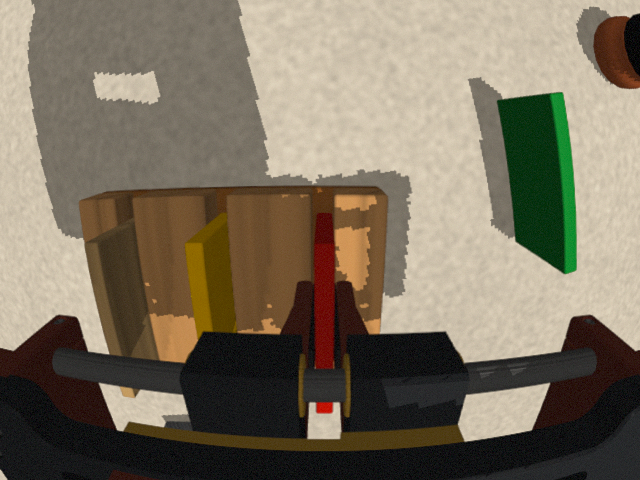

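Run:
```python
from h import *
f=wgrab(); i=f["frame"]; h=cv2.cvtColor(i,cv2.COLOR_RGB2HSV)
save("w5c",cv2.resize(i[200:425,280:370],None,fx=2.6,fy=2.6,interpolation=2))
m=(((h[...,0]<8)|(h[...,0]>172))&(h[...,1]>170)&(h[...,2]>50))
print([ (v,np.where(m[v,300:345])[0][[0,-1]]+300) for v in list(range(208,250,3))+list(range(400,418,2)) if m[v,300:345].any()])
for uv in [(325,213),(325,243),(324,413)]:
    q=wpl(f,[uv],63)[0]; print(uv,q.round(1),(f["M"].T@(q-f["p"])).round(1))
```

```text
[(214, array([317, 331])), (217, array([317, 331])), (220, array([316, 332])), (223, array([316, 332])), (226, array([316, 332])), (229, array([316, 332])), (232, array([315, 332])), (235, array([315, 333])), (238, array([315, 333])), (241, array([314, 333])), (244, array([314, 333])), (247, array([314, 334])), (402, array([317, 331])), (404, array([317, 331])), (406, array([317, 331])), (408, array([317, 331])), (410, array([317, 331])), (412, array([317, 331]))]
(325, 213) [ 442.  -226.8   63. ] [ 51.1   1.  -30.2]
(325, 243) [ 453.  -229.9   63. ] [ 39.7   1.  -30.2]
(324, 413) [ 533.3 -253.4   63. ] [-44.    0.6 -30.3]
```

View pics/w5c.png

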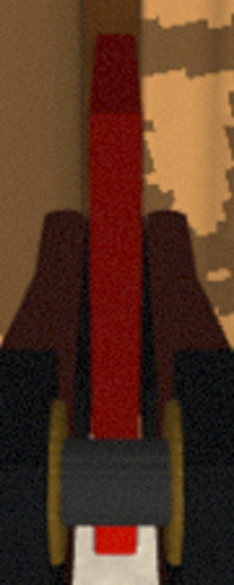

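```bash
python3 -m pendant '{"linear":[[0,0,-20],[0,0,-40],[0,0,-45],[0,0,-45]],"angular":[[0,0,0],[0,0,0],[0,0,0],[0,0,0]],"fingers":[4,4,4,4]}'
python3 - <<'E'
from h import *
f=wgrab(); save("w6",f["frame"])
print(goal([500,290,185],down(np.radians(178.7))))
E
```

```text
clock: 5.4
eef_pos: [487.1, -239.6, 180.6]
orientation: [-3.141, -0.015, 2.862]
contact_force: [0.8, -0.3, -1.7]
opening: 7.8
(array([137.74534508, 513.44288832,   2.44373987]), array([-0.00176162, -0.00434815, -0.25648619]))
```

View pics/w6.png

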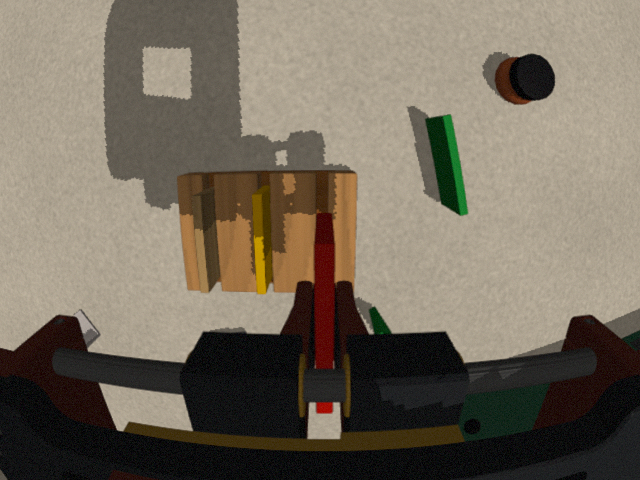

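```bash
python3 -m pendant '{"linear":[[13,47,0],[13,47,0],[13,47,0],[13,47,0],[13,47,0]],"angular":[[0,0,0],[0,0,0],[0,0,0],[0,0,0],[0,0,0]],"fingers":[4,4,4,4,4]}'
python3 -m pendant '{"linear":[[13,47,0],[13,47,0],[13,47,0],[13,47,0],[0,0,0]],"angular":[[0,0,0],[0,0,0],[0,0,0],[0,0,0],[0,0,0]],"fingers":[4,4,4,4,4]}'
python3 - <<'E'
from h import *
print(goal([512,333.3,185],down(np.radians(178.7))))
E
```

```text
clock: 5.95
eef_pos: [497.9, 2.9, 192.4]
orientation: [-3.139, 0.011, 2.851]
contact_force: [0.0, 0.0, -0.5]
opening: 8.0
clock: 6.45
eef_pos: [500.6, 208.4, 191.7]
orientation: [3.141, 0.014, 2.857]
contact_force: [0.8, 0.3, -0.2]
opening: 7.8
(array([ 24.23385685, 123.05204415,   6.51261625]), array([-0.00095095,  0.01398661, -0.26237223]))
```

```bash
python3 -m pendant '{"linear":[[8,41,2],[8,41,2],[8,41,2],[0,0,0],[0,0,0]],"angular":[[0,0.014,0],[0,0,0],[0,0,0],[0,0,-0.13],[0,0,-0.13]],"fingers":[4,4,4,4,4]}'
python3 - <<'E'
from h import *
print(goal([512,333.3,160],down(np.radians(178.7))))
f=wgrab(); save("w7",f["frame"])
E
```

```text
clock: 6.95
eef_pos: [511.2, 338.4, 184.0]
orientation: [3.141, -0.001, 3.125]
contact_force: [-0.3, 0.1, -0.8]
opening: 7.9
(array([-0.92005416, -5.08271436, 23.96472187]), array([ 0.0002912 , -0.00106511,  0.00655405]))
```

View pics/w7.png

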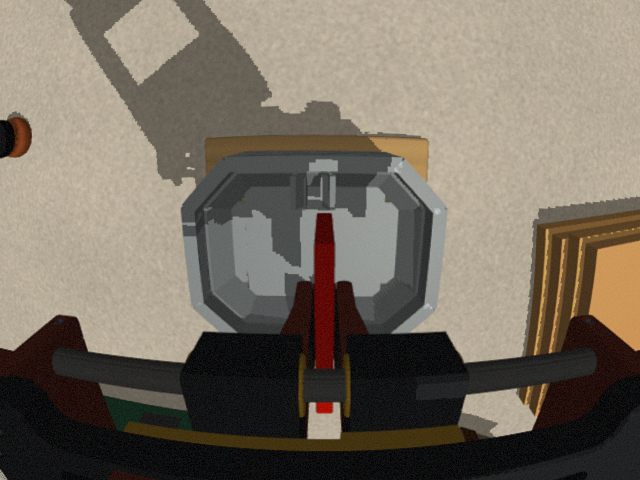

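Run:
```python
import cv2
i=cv2.imread("pics/w7.png")[130:340,170:460]
cv2.imwrite("pics/w7c.png",cv2.resize(i,None,fx=2.75,fy=2.75,interpolation=2))
cv2.imwrite("pics/w7d.png",cv2.resize(i[15:90,110:180],None,fx=8,fy=8,interpolation=2))
```

```text
(no output)
```

View pics/w7c.png

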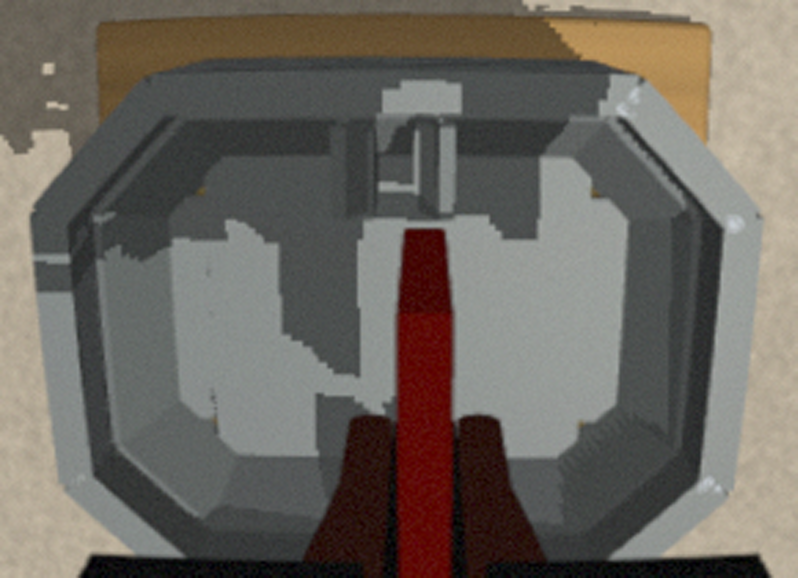

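View pics/w7d.png

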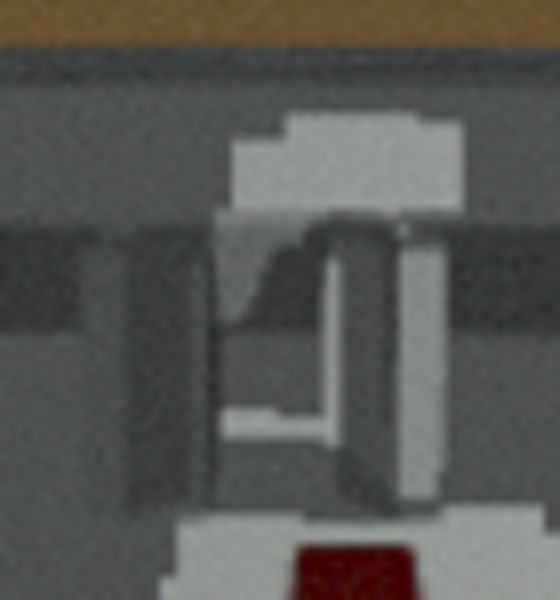

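Run:
```python
from h import *
f=wgrab()
px=np.array([[150,73],[32,213],[63,483],[640,73],[760,213],[733,490]])/2.75+[170,130]
mod=[(-70,-58),(-38,-90),(38,-90),(-70,58),(-38,90),(38,90)]
t,th,r=fit2(mod,wpl(f,px,111)); print(t,np.degrees(th)); print(r.round(1))
x=np.array([np.cos(th),np.sin(th)])
print(goal([*(t-2.1*x),160],down(th+np.pi)))
```

```text
[515.46036742 331.72817427] -0.8277232329258802
[[ 0.   1. ]
 [ 1.2  0.6]
 [-1.3  0.7]
 [ 0.  -0.8]
 [ 0.7 -1.1]
 [-0.6 -0.3]]
(array([-2.20057708, -6.01545027, 24.1511926 ]), array([ 0.00053799, -0.00091688, -0.00672406]))
```

```bash
python3 -m pendant '{"linear":[[-2,-6,12],[0,0,12],[0,0,8],[0,0,0]],"angular":[[0,0,-0.007],[0,0,0],[0,0,0],[0,0,0]],"fingers":[4,4,4,4]}'
python3 - <<'E'
from h import *
print(goal([513.4,331.8,150],down(np.radians(179.2))))
E
```

```text
clock: 7.45
eef_pos: [513.0, 328.6, 148.6]
orientation: [-3.141, -0.002, 3.117]
contact_force: [-0.3, -0.2, 0.3]
opening: 7.5
(array([-0.31728343,  3.20571142, -1.42187557]), array([-0.00062496, -0.00232937, -0.01082434]))
```

```bash
python3 -m pendant '{"linear":[[0,3,0],[0,0,0]],"angular":[[0,0,-0.01],[0,0,0]],"fingers":[4,4]}'
python3 - <<'E'
from h import *
print(goal([513.4,331.8,150],down(np.radians(179.2))))
f=wgrab(); i=f["frame"]; save("w8",cv2.resize(i[110:340,160:480],None,fx=2.5,fy=2.5,interpolation=2))
E
```

```text
clock: 7.65
eef_pos: [513.1, 331.3, 148.0]
orientation: [-3.14, -0.003, 3.126]
contact_force: [-1.2, -0.8, 0.3]
opening: 7.9
(array([-0.32869824,  0.54393218, -2.03649246]), array([-0.00113851, -0.00329107, -0.00182509]))
```

View pics/w8.png

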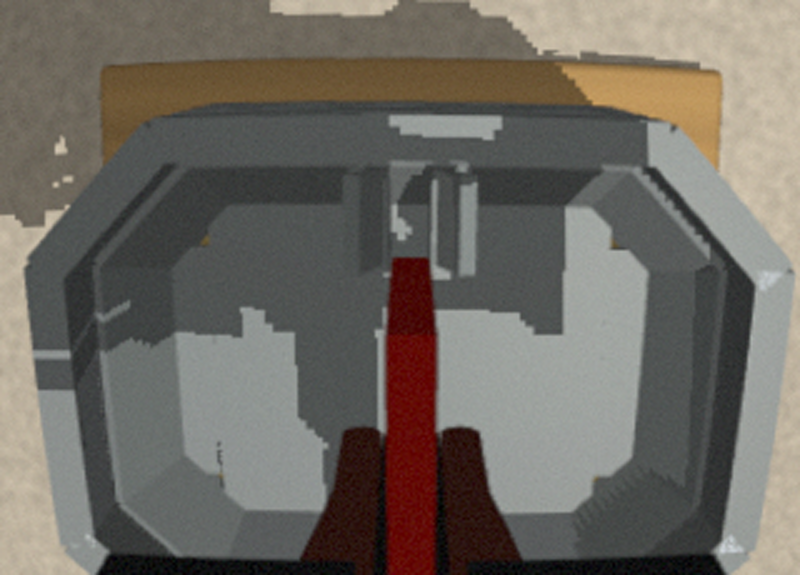

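Run:
```python
from h import *
f=wgrab()
px=np.array([[152,122],[28,267],[62,543],[677,122],[793,270],[752,546]])/2.5+[160,110]
mod=[(-70,-58),(-38,-90),(38,-90),(-70,58),(-38,90),(38,90)]
t,th,r=fit2(mod,wpl(f,px,111)); print(t,np.degrees(th)); print(r.round(1))
# channel walls: rib floor/inside at near end and red at same
x=np.array([np.cos(th),np.sin(th)])
print(goal([*(t-2.1*x),148],down(th+np.pi)))
# divider centre line in tool: y of red at end top
print((f["M"].T@(wpl(f,[[160+411/2.5,110+333/2.5]],148+30.3)[0]-f["p"])).round(2))
```

```text
[515.39853585 331.70477976] -1.2710158946172994
[[ 1.   1.2]
 [ 1.5  0.7]
 [-1.6  0.1]
 [ 0.2  0.2]
 [ 1.  -0.9]
 [-2.1 -1.2]]
(array([-0.17956677,  0.51271253,  0.21865914]), array([-0.00101121, -0.0029182 ,  0.00630812]))
[ 39.39   0.94 -30.13]
```

```bash
python3 -m pendant '{"linear":[[0,0,10],[0,0,6],[0,0,2],[0,0,0]],"angular":[[0,0,0],[0,0,0],[0,0,0],[0,0,0]],"fingers":[4,4,4,4]}'
python3 - <<'E'
from h import *
print(goal([513.4,331.7,125],down(np.radians(179))))
E
```

```text
clock: 8.15
eef_pos: [513.2, 331.6, 129.2]
orientation: [-3.141, -0.002, 3.126]
contact_force: [0.3, 0.0, -0.1]
opening: 8.0
(array([-0.19137375,  0.05650012,  4.23386023]), array([-0.00035193, -0.00190179,  0.00171966]))
```

```bash
python3 -m pendant '{"linear":[[0,0,7],[0,0,7],[0,0,5],[0,0,3],[0,0,0]],"angular":[[0,0,0],[0,0,0],[0,0,0],[0,0,0],[0,0,0]],"fingers":[4,4,4,4,4]}'
python3 - <<'E'
from h import *
print(goal([513.4,331.7,97],down(np.radians(179))))
f=wgrab(); i=f["frame"]; save("w9",cv2.resize(i[110:340,160:480],None,fx=2.5,fy=2.5,interpolation=2))
E
```

```text
clock: 8.65
eef_pos: [513.1, 331.3, 105.8]
orientation: [-3.141, -0.002, 3.126]
contact_force: [-0.5, 0.4, -0.4]
opening: 7.9
(array([-0.28517872,  0.40605459,  8.75349513]), array([-0.00085194, -0.00216067,  0.00158571]))
```

View pics/w9.png

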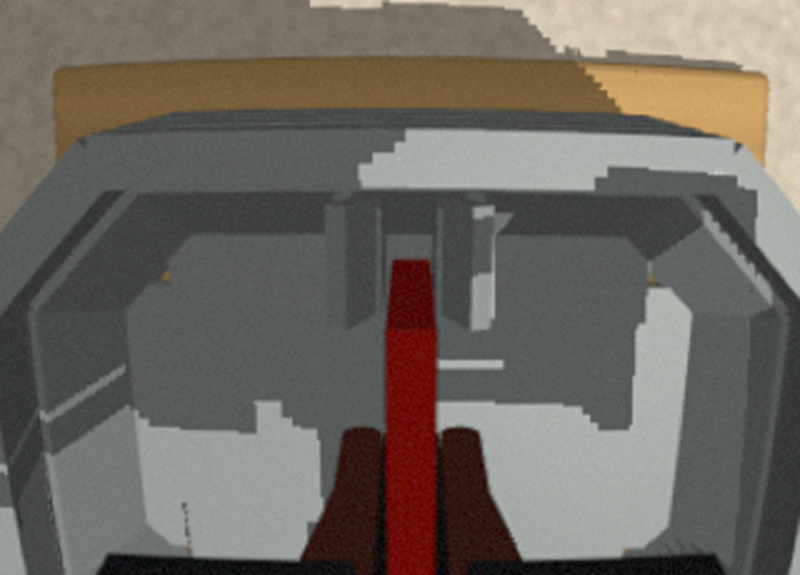

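```bash
python3 -m pendant '{"linear":[[0,0,5],[0,0,3],[0,0,2],[0,0,1]],"angular":[[0,0,0],[0,0,0],[0,0,0],[0,0,0]],"fingers":[4,4,4,4]}'
```

```text
clock: 9.1
eef_pos: [514.2, 331.5, 96.2]
orientation: [-3.141, -0.0, 3.126]
contact_force: [-1.8, -3.7, 11.3]
opening: 7.8
```

```bash
python3 -m pendant '{"linear":[[0,0,0],[0,0,0],[0,0,0],[0,0,0]],"angular":[[0,0,0],[0,0,0],[0,0,0],[0,0,0]],"fingers":[30,30,30,30]}'
python3 -m pendant '{"linear":[[0,0,-15],[0,0,-30],[0,0,-40],[0,0,-40],[0,0,0]],"angular":[[0,0,0],[0,0,0],[0,0,0],[0,0,0],[0,0,0]],"fingers":[30,30,30,30,30]}'
python3 - <<'E'
from h import *
f=wgrab(); i=f["frame"]; save("w10",i); print(f["p"])
g=grab_frame("scene"); save("s10",cv2.resize(g["frame"][180:300,420:560],None,fx=4,fy=4,interpolation=2))
E
```

```text
clock: 9.5
eef_pos: [514.7, 332.1, 96.4]
orientation: [3.141, 0.001, 3.126]
contact_force: [-1.0, -0.1, 0.0]
opening: 29.6
clock: 10.0
eef_pos: [514.1, 332.0, 228.1]
orientation: [-3.142, -0.001, 3.126]
contact_force: [0.9, 1.8, 0.6]
opening: 30.0
[514.14109633 331.96417661 228.09778637]
```

View pics/w10.png

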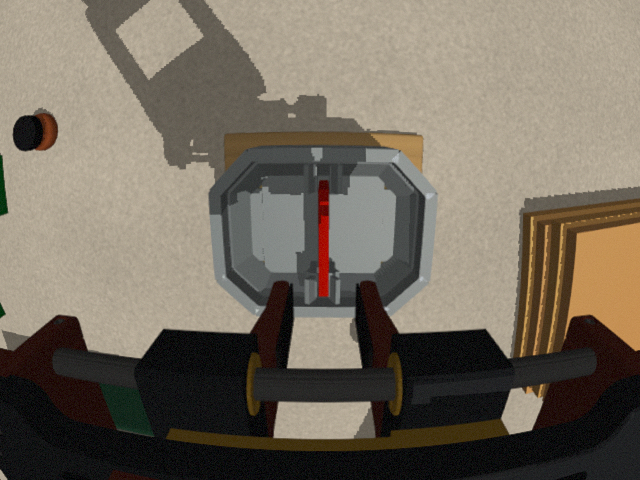

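View pics/s10.png

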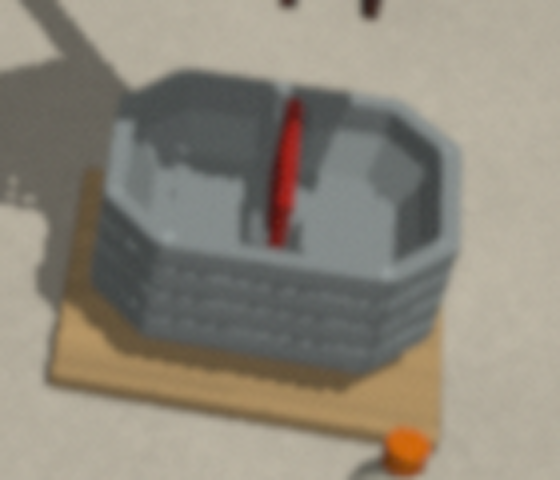

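Run:
```python
import cv2
i=cv2.imread("pics/w10.png")[130:330,195:450]
cv2.imwrite("pics/w10c.png",cv2.resize(i,None,fx=3,fy=3,interpolation=2))
```

```text
(no output)
```

View pics/w10c.png

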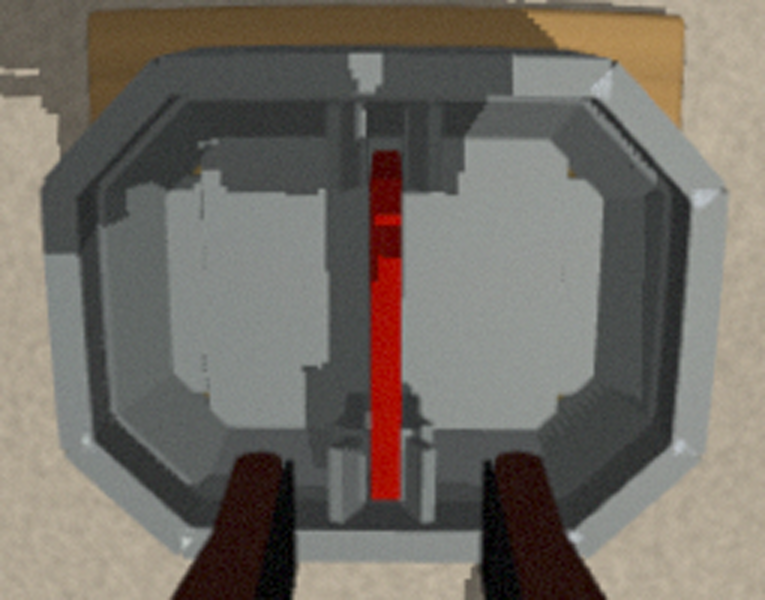

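Run:
```python
from h import *
f=wgrab()
px=np.array([[155,60],[42,188],[62,447],[175,555],[615,60],[726,188],[703,455],[575,558]])/3+[195,130]
mod=[(-70,-58),(-38,-90),(38,-90),(70,-58),(-70,58),(-38,90),(38,90),(70,58)]
t,th,r=fit2(mod,wpl(f,px,111)); print(t,np.degrees(th)); print(r.round(1))
print(wpl(f,np.array([[386,181],[386,499]])/3+[195,130],127))
c,s=np.cos(th),np.sin(th); Rm=np.array([[c,-s],[s,c]])
for k,q in enumerate([(-50.5,-70.5),(-50.5,70.5),(50.5,70.5),(50.5,-70.5)]): print("corner",k,t+Rm@q)
P=t+Rm@[-50.5,-70.5]
# jaw y along diagonal 45deg+th => tool x along 135+th
print(goal([*P,160],down(th+np.radians(135))), status.sense()["joints"])
```

```text
[511.25382194 329.1115371 ] -1.4319654269912825
[[ 2.6  1.4]
 [ 2.6  2.4]
 [-1.8  2.7]
 [-1.8  0.7]
 [ 1.5 -0.7]
 [ 0.8 -1.9]
 [-1.6 -1.5]
 [-2.4 -3.1]]
[[472.03334915 331.17099979 127.        ]
 [553.29043281 329.85458244 127.        ]]
corner 0 [459.00780428 259.89554445]
corner 1 [462.53138155 400.85151064]
corner 2 [563.4998396  398.32752976]
corner 3 [559.97626233 257.37156357]
(array([ 50.4152601 , -70.60953405,  62.524578  ]), array([-0.00861385, -0.00637448,  0.7947795 ])) [ 5.53647837e-01  4.04713070e-01  1.66146869e+00  3.88448112e-04
  1.08584142e+00 -1.00172755e+00]
```

Run:
```python
from h import *
f=wgrab(); i=f["frame"]; save("w11",cv2.resize(i[130:330,195:450],None,fx=3,fy=3,interpolation=2)); print(f["p"],f["M"],status.sense()["eef_pos"])
```

```text
[511.08093381 330.03231257 221.69238642] [[-0.99983766  0.01557904 -0.00905285]
 [ 0.01562647  0.99986442 -0.00519187]
 [ 0.00897073 -0.00533249 -0.99994554]] [510.65285741 329.76528743 220.68112644]
```

View pics/w11.png

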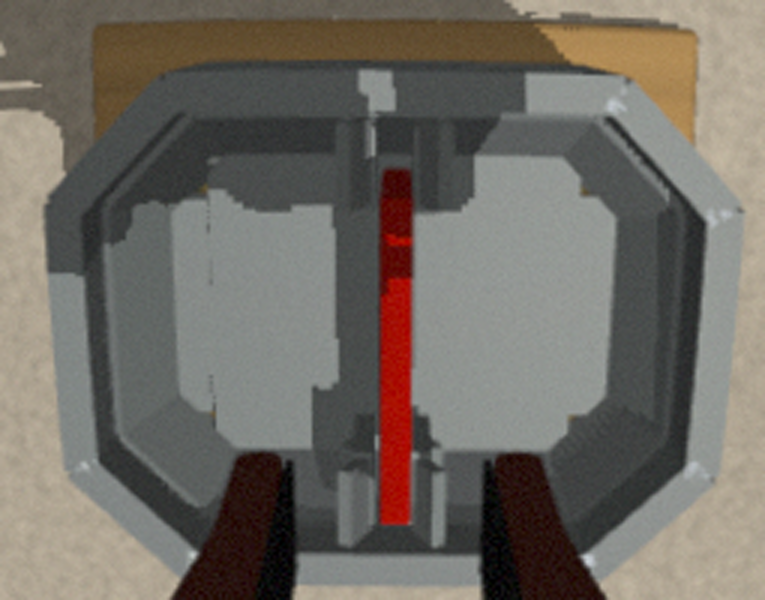

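Run:
```python
from h import *
f=wgrab(); print(f["p"])
f["p"]=np.array([511.08,330.03,221.69]); f["M"]=np.array([[-0.99983766,0.01557904,-0.00905285],[0.01562647,0.99986442,-0.00519187],[0.00897073,-0.00533249,-0.99994554]])
px=np.array([[160,75],[46,203],[65,470],[630,78],[742,210],[717,485]])/3+[195,130]
mod=[(-70,-58),(-38,-90),(38,-90),(-70,58),(-38,90),(38,90)]
t,th,r=fit2(mod,wpl(f,px,111)); print(t,np.degrees(th)); print(r.round(1))
q=wpl(f,np.array([[396,198],[396,523]])/3+[195,130],127); print(q,q.mean(0))
```

```text
[510.65285741 329.76528743 220.68112644]
[516.17053671 331.29202892] -1.6061028631925838
[[ 0.5 -0.3]
 [ 0.6  0.6]
 [-1.3  0.5]
 [-0.3 -0.2]
 [-0.  -0.8]
 [ 0.5  0.1]]
[[474.81204023 332.79207682 127.        ]
 [558.26864572 331.66658068 127.        ]] [516.54034298 332.22932875 127.        ]
```

```bash
python3 -m pendant '{"linear":[[0,0,0],[0,0,0],[0,0,0],[0,0,0],[0,0,0]],"angular":[[0,0,0.14],[0,0,0.14],[0,0,0.14],[0,0,0.14],[0,0,0.14]],"fingers":[40,40,40,40,40]}'
python3 - <<'E'
from h import *
print(goal([463.8,262,170],down(np.radians(133.7))))
E
```

```text
clock: 10.75
eef_pos: [506.5, 327.2, 211.7]
orientation: [-3.114, -0.008, 2.401]
contact_force: [0.3, -1.1, -0.5]
opening: 39.9
(array([-12.83575834, -75.71636493,  43.70157015]), array([-0.02751431, -0.00719172,  0.06719558]))
```

```bash
python3 -m pendant '{"linear":[[-6,-38,10],[-6,-38,12],[0,0,10],[0,0,0]],"angular":[[-0.027,-0.007,0.067],[0,0,0],[0,0,0],[0,0,0]],"fingers":[40,40,40,40]}'
python3 - <<'E'
from h import *
print(goal([463.8,262,150],down(np.radians(133.7))))
f=wgrab(); save("w12",f["frame"])
E
```

```text
clock: 11.15
eef_pos: [457.5, 261.6, 174.0]
orientation: [-3.133, -0.003, 2.327]
contact_force: [-0.0, 0.3, 0.1]
opening: 40.0
(array([-4.13384703,  5.076072  , 23.92480456]), array([-0.00893124, -0.00263028, -0.0065609 ]))
```

View pics/w12.png

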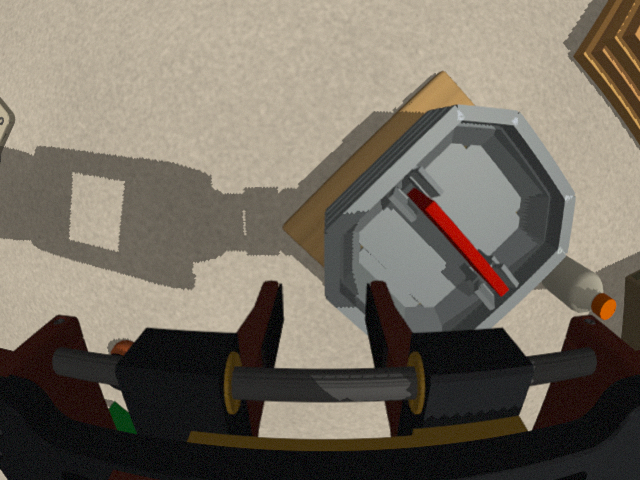

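```bash
python3 -m pendant '{"linear":[[-4,5,10],[0,0,10],[0,0,0]],"angular":[[-0.009,-0.003,-0.007],[0,0,0],[0,0,0]],"fingers":[40,40,40]}'
python3 - <<'E'
from h import *
f=wgrab(); i=f["frame"]; print(f["p"])
print(goal([463.8,262,125],down(np.radians(133.7))))
th=np.radians(-1.3);c,s=np.cos(th),np.sin(th);Rm=np.array([[c,-s],[s,c]])
mod=np.array([(-70,-58),(-38,-90),(38,-90),(70,-58),(-70,58),(-38,90),(38,90),(70,58)])
P=np.c_[mod@Rm.T+[515.9,331.4],np.full(8,111)]
im=i.copy()
for u in wproj(f,P): cv2.circle(im,tuple(u.round().astype(int).tolist()),2,(255,0,255),-1)
save("w13",cv2.resize(im[60:360,180:600],None,fx=1.9,fy=1.9,interpolation=2))
E
```

```text
clock: 11.5
eef_pos: [466.7, 264.4, 152.9]
orientation: [3.139, 0.001, 2.336]
contact_force: [-0.1, -0.1, -0.7]
opening: 40.2
[466.73669388 264.39613149 152.8824554 ]
(array([ 0.43732069, -4.20627871, 28.39563809]), array([0.00349857, 0.00136861, 0.00259274]))
```

View pics/w13.png

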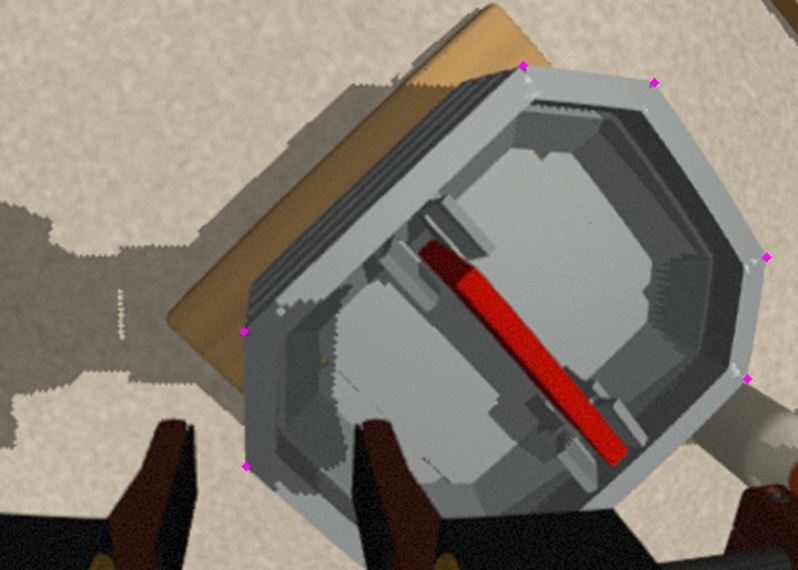

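```bash
python3 -m pendant '{"linear":[[0,-4,10],[0,0,12],[0,0,0],[0,0,0]],"angular":[[0,0,0],[0,0,0],[0,0,0],[0,0,0]],"fingers":[40,40,40,40]}'
python3 - <<'E'
from h import *
print(goal([463.8,262,97.5],down(np.radians(133.7))))
E
```

```text
clock: 11.95
eef_pos: [464.3, 262.1, 129.4]
orientation: [3.138, 0.001, 2.337]
contact_force: [0.9, -0.6, -0.1]
opening: 40.0
(array([ 0.31408628, -0.59739439, 31.93489657]), array([0.00372526, 0.00140811, 0.00310524]))
```

```bash
python3 -m pendant '{"linear":[[0,0,12],[0,0,10],[0,0,6],[0,0,0]],"angular":[[0.003,0.001,0.003],[0,0,0],[0,0,0],[0,0,0]],"fingers":[40,40,40,40]}'
python3 - <<'E'
from h import *
print(goal([463.8,262,97.5],down(np.radians(133.7))))
f=wgrab(); save("w14",f["frame"])
E
```

```text
clock: 12.35
eef_pos: [464.6, 262.3, 99.2]
orientation: [3.141, 0.0, 2.333]
contact_force: [0.3, 0.0, -0.5]
opening: 40.0
(array([ 0.33906476, -0.74445738,  1.70865194]), array([ 0.00106476,  0.00047946, -0.00021065]))
```

View pics/w14.png

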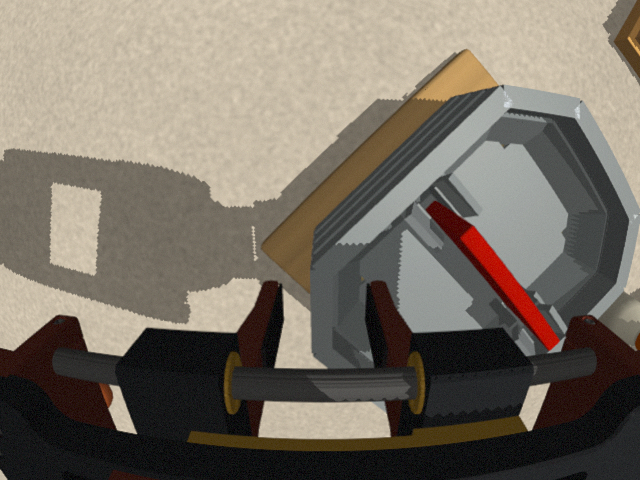

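Fingers straddle the rim (outer finger at col 265, inner at 390, rim between). Close.

```bash
python3 -m pendant '{"linear":[[0,-0.7,1.5],[0,0,0],[0,0,0],[0,0,0],[0,0,0]],"angular":[[0,0,0],[0,0,0],[0,0,0],[0,0,0],[0,0,0]],"fingers":[6,6,6,6,6]}' 58
python3 - <<'E'
from h import *
f=wgrab(); save("w15",f["frame"]); print(status.sense())
E
```

```text
clock: 12.9
eef_pos: [463.6, 261.4, 98.5]
orientation: [3.142, 0.0, 2.333]
contact_force: [-3.0, -1.0, 1.3]
opening: 9.6
{'clock': 12.95, 'joints': array([ 4.91254049e-01,  4.71411210e-01,  1.91415901e+00, -2.95550541e-04,
        7.55888711e-01, -2.70774720e-01]), 'joint_velocities': array([-0.00075259,  0.0024175 , -0.00059563, -0.00083044, -0.00233738,
        0.00020528]), 'tau': array([  0.45008769, -49.2625916 , -21.76356554,   0.06687596,
        -1.16536651,  -0.15046618]), 'eef_pos': array([463.53849924, 261.41794174,  98.47123885]), 'orientation': array([3.14151806e+00, 2.31132122e-04, 2.33304014e+00]), 'contact_force': array([-3.05016366, -0.7873857 ,  2.14960118]), 'moment': array([-0.43845936,  0.5645932 , -0.16293761]), 'opening': 9.446852703745362}
```

View pics/w15.png

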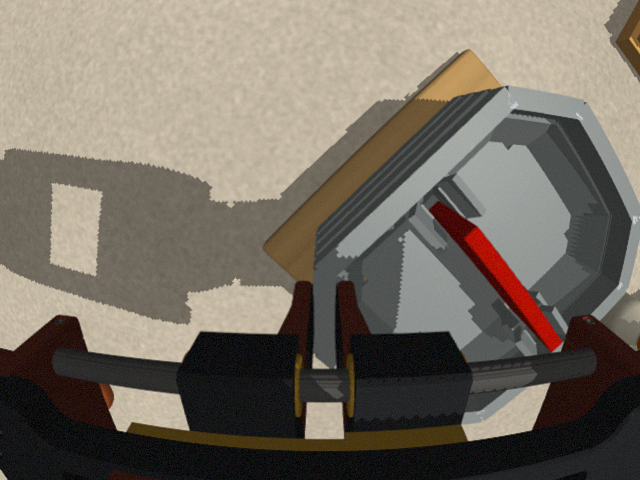

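```bash
python3 -m pendant '{"linear":[[0,0.9,-3],[0,0.9,-3],[0,0.9,-3],[0,0.9,-3],[0,0,0]],"angular":[[0.02,0,0],[0.02,0,0],[0.02,0,0],[0.02,0,0],[0,0,0]],"fingers":[6,6,6,6,6]}'
python3 - <<'E'
from h import *
p,M=tool();R0=down(2.333);print(R.from_matrix(R0.T@M).as_rotvec(), status.sense()["moment"])
E
```

```text
clock: 13.45
eef_pos: [464.6, 262.5, 109.8]
orientation: [-3.055, -0.0, 2.332]
contact_force: [-2.9, -1.7, 5.5]
opening: 9.3
[0.08704444 0.00023483 0.00081722] [-0.08253954  0.19257149 -0.02483608]
```

```bash
python3 -m pendant '{"linear":[[0,0.8,-3.5],[0,0.8,-3.5],[0,0,0]],"angular":[[0.02,0,0],[0.02,0,0],[0,0,0]],"fingers":[6,6,6]}'
python3 - <<'E'
from h import *
p,M=tool();R0=down(2.333);print(R.from_matrix(R0.T@M).as_rotvec(), status.sense()["moment"])
f=wgrab(); save("w16",f["frame"])
g=grab_frame("scene"); save("s16",cv2.resize(g["frame"][120:300,400:580],None,fx=3.3,fy=3.3,interpolation=2))
E
```

```text
clock: 13.75
eef_pos: [465.7, 262.8, 117.4]
orientation: [-3.011, 0.0, 2.332]
contact_force: [-1.6, -1.5, 1.2]
opening: 9.4
[ 0.13044258 -0.00039024  0.00066971] [ 0.02237837 -0.01277529  0.07076577]
```

View pics/w16.png

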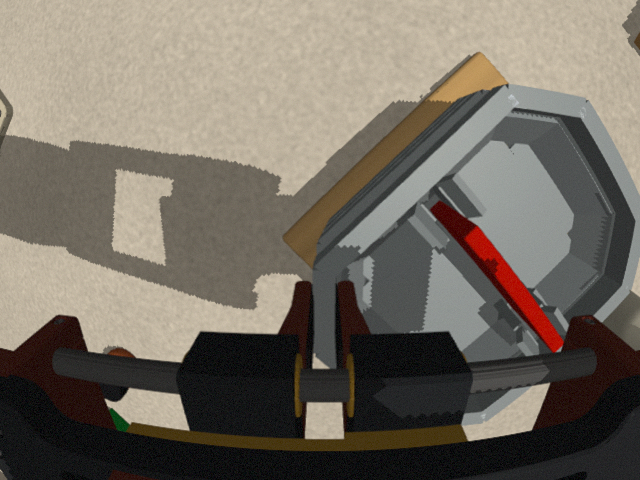

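View pics/s16.png

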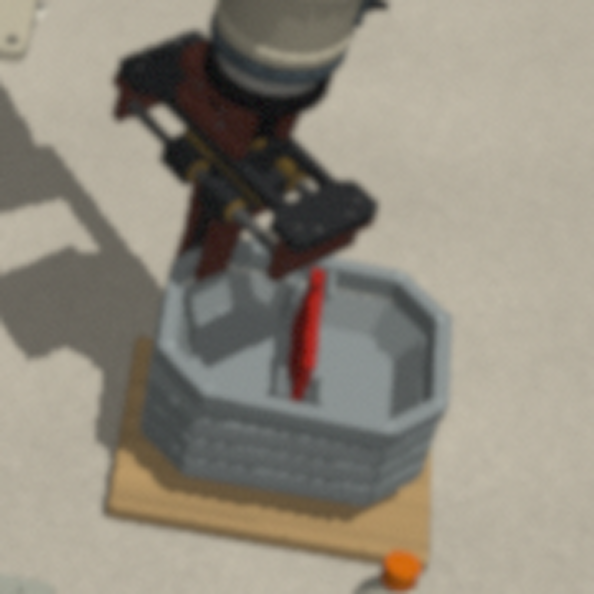

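```bash
cat >> h.py <<'E'
def Tm(p,M): T=np.eye(4);T[:3,:3]=M;T[:3,3]=p;return T
G=np.linalg.inv(Tm([463.5,261.4,98.5],down(2.333)))@Tm([515.9,331.4,69],R.from_euler("z",-1.3,degrees=True).as_matrix())
def tray():
    T=Tm(*tool())@G; return T
def rep():
    T=tray(); print("org",T[:3,3].round(1),"rim",(T@[0,0,42,1])[:3].round(1),"rpy",R.from_matrix(T[:3,:3]).as_euler("xyz").round(3))
    print("corner z",[round((T@[*q,42,1])[2],1) for q in [(-50.5,-70.5),(-50.5,70.5),(50.5,70.5),(50.5,-70.5)]],"foot z",[round((T@[*q,-15,1])[2],1) for q in [(-32,-50),(-32,50),(32,50),(32,-50)]])
E
python3 -c "
from h import *
rep()"
python3 -m pendant '{"linear":[[0,0.9,-3.5],[0,0.9,-3.5],[0,0.9,-3.5],[0,0.9,-3.5],[0,0,0]],"angular":[[0.02,0,0],[0.02,0,0],[0.02,0,0],[0.02,0,0],[0,0,0]],"fingers":[6,6,6,6,6]}'
python3 -c "
from h import *
rep()
g=grab_frame('top'); save('t17',cv2.resize(g['frame'][200:320,100:240],None,fx=5,fy=5,interpolation=2))"
```

```text
org [514.8 329.7  76.8] rim [518.7 333.5 118.4] rpy [-0.092  0.091 -0.028]
corner z [np.float64(129.5), np.float64(116.6), np.float64(107.4), np.float64(120.3)] foot z [np.float64(69.4), np.float64(60.3), np.float64(54.4), np.float64(63.6)]
clock: 14.35
eef_pos: [467.9, 264.9, 131.1]
orientation: [-2.926, 0.0, 2.332]
contact_force: [-1.9, -1.5, 3.5]
opening: 9.4
org [514.3 329.1  83.8] rim [520.9 335.3 124.9] rpy [-0.154  0.152 -0.035]
corner z [np.float64(143.2), np.float64(121.8), np.float64(106.5), np.float64(127.9)] foot z [np.float64(81.6), np.float64(66.5), np.float64(56.8), np.float64(71.9)]
```

View pics/t17.png

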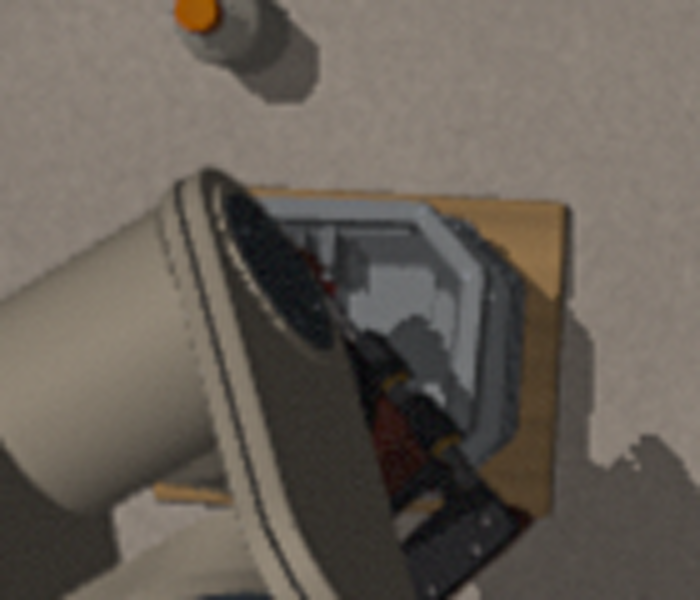

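Run:
```python
from h import *
s=status.sense(); M=tool()[1]; print("moment tool",M.T@s["moment"],"force tool",M.T@s["contact_force"])
g=grab_frame("scene"); save("s17",cv2.resize(g["frame"][120:300,400:580],None,fx=3.3,fy=3.3,interpolation=2))
f=wgrab(); save("w17",f["frame"])
```

```text
moment tool [ 0.06642739 -0.0771096  -0.01969737] force tool [-0.66270113 -3.49143884 -2.33365193]
```

View pics/s17.png

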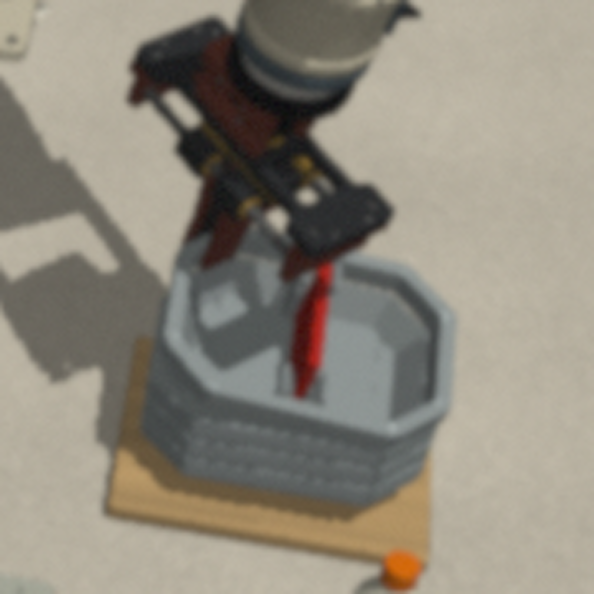

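View pics/w17.png

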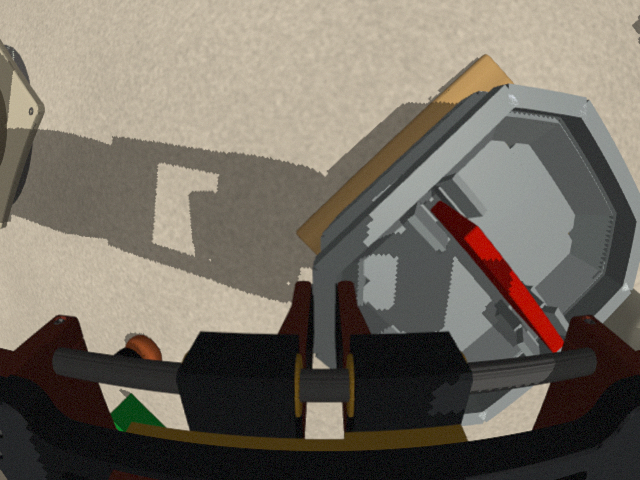

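```bash
python3 -m pendant '{"linear":[[0,-0.6,-4],[0,-0.6,-4],[0,0,0]],"angular":[[0.012,0,0],[0.012,0,0],[0,0,0]],"fingers":[6,6,6]}' 60
python3 - <<'E'
from h import *
rep(); s=status.sense(); M=tool()[1]; print("moment tool",M.T@s["moment"],"force tool",M.T@s["contact_force"])
f=wgrab(); save("w18",f["frame"])
E
```

```text
clock: 14.8
eef_pos: [469.5, 266.6, 139.5]
orientation: [-2.905, 0.0, 2.332]
contact_force: [-0.9, -0.4, -1.6]
opening: 9.4
org [515.2 330.2  90.6] rim [522.3 336.9 131.4] rpy [-0.169  0.166 -0.038]
corner z [np.float64(151.5), np.float64(128.1), np.float64(111.4), np.float64(134.7)] foot z [np.float64(89.6), np.float64(73.0), np.float64(62.4), np.float64(79.0)]
moment tool [-0.02363303 -0.00250948 -0.00608856] force tool [ 0.3498736  -0.49480905  1.8086358 ]
```

View pics/w18.png

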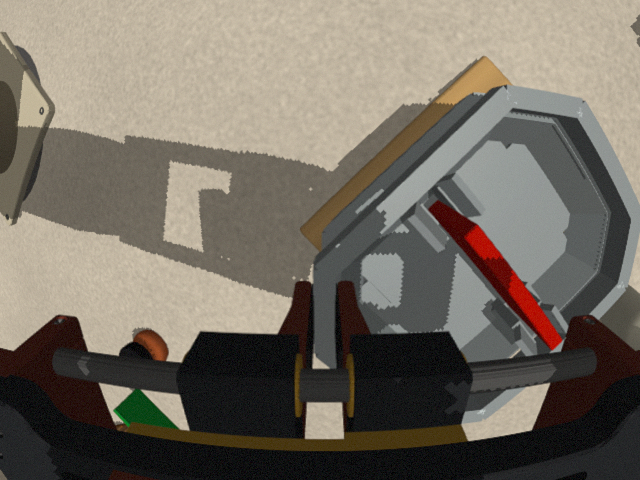

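```bash
python3 -m pendant '{"linear":[[0,-1.3,-6],[0,-1.5,-8],[0,-2,-10],[0,-3,-15],[0,0,0]],"angular":[[0,0,0],[0,0,0],[0,0,0],[0,0,0],[0,0,0]],"fingers":[6,6,6,6,6]}' 60
python3 - <<'E'
from h import *
rep(); s=status.sense(); M=tool()[1]; print("force",s["contact_force"])
f=wgrab(); save("w19",f["frame"])
g=grab_frame("scene"); save("s19",cv2.resize(g["frame"][120:300,400:580],None,fx=3.3,fy=3.3,interpolation=2))
E
```

```text
clock: 15.35
eef_pos: [469.6, 267.1, 181.3]
orientation: [-2.903, -0.0, 2.332]
contact_force: [0.7, 0.3, -2.4]
opening: 9.2
org [515.2 330.5 132.2] rim [522.4 337.3 173. ] rpy [-0.17   0.169 -0.038]
corner z [np.float64(193.3), np.float64(169.7), np.float64(152.8), np.float64(176.3)] foot z [np.float64(131.4), np.float64(114.7), np.float64(103.9), np.float64(120.6)]
force [ 0.65985116  0.30922518 -2.42435013]
```

View pics/s19.png

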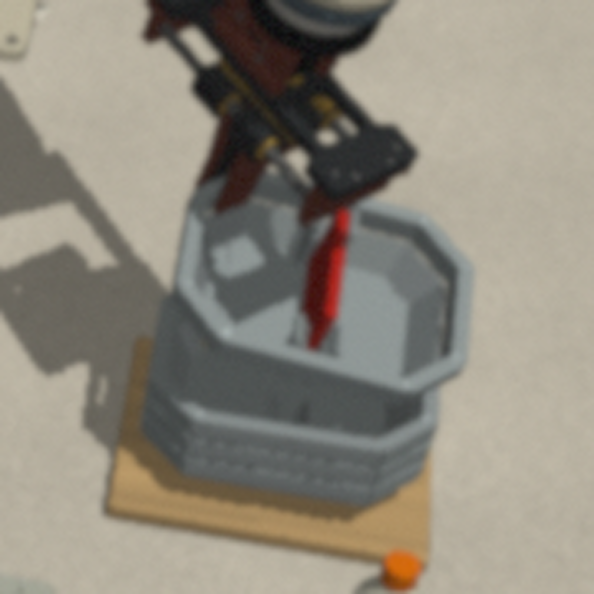

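View pics/w19.png

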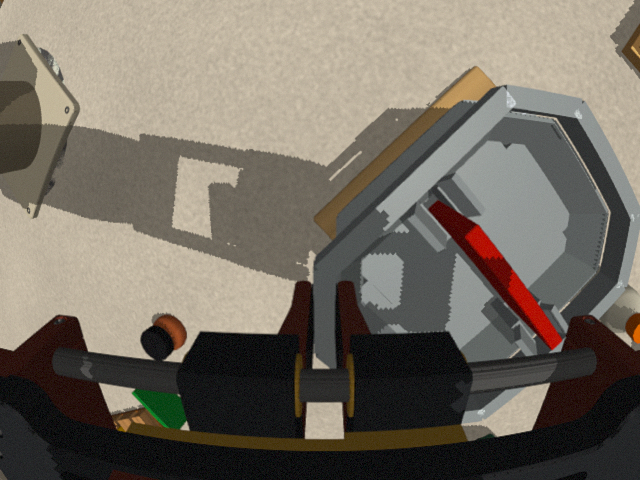

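```bash
python3 -m pendant '{"linear":[[0,-1,-15],[0,0,-10],[0,0,-5],[0,0,0]],"angular":[[-0.1,0,0],[-0.1,0,0],[-0.038,0,0],[0,0,0]],"fingers":[6,6,6,6]}' 60
python3 - <<'E'
from h import *
rep(); f=wgrab(); save("w20",f["frame"])
g=grab_frame("scene"); save("s20",cv2.resize(g["frame"][240:320,190:440],None,fx=3.2,fy=3.2,interpolation=2))
E
```

```text
clock: 15.85
eef_pos: [470.0, 268.5, 206.7]
orientation: [-3.14, -0.002, 2.332]
contact_force: [0.5, 0.1, -2.7]
opening: 9.5
org [522.3 338.5 177.1] rim [522.5 338.5 219.1] rpy [ 0.001  0.002 -0.024]
corner z [np.float64(219.2), np.float64(219.3), np.float64(219.0), np.float64(218.9)] foot z [np.float64(162.2), np.float64(162.2), np.float64(162.1), np.float64(162.0)]
```

View pics/s20.png

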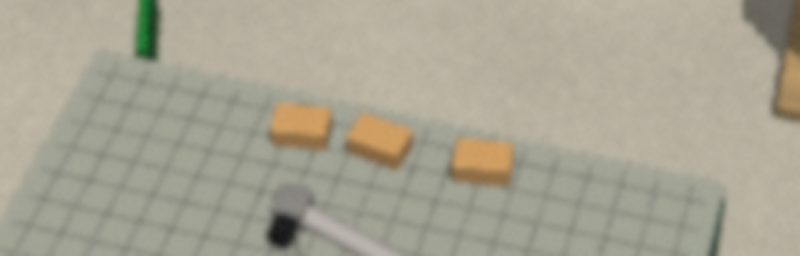

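View pics/w20.png

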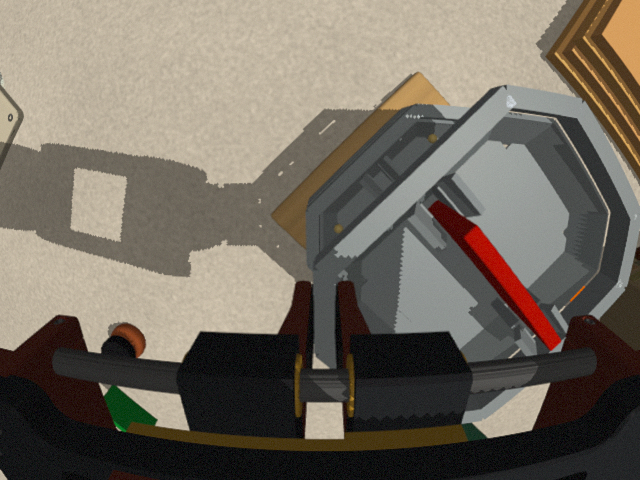

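Run:
```python
from h import *
g=grab_frame("scene"); P=pl(g,[[220.3,257.2],[415.6,298.4]],120); e=P[1]-P[0]
print(P,np.linalg.norm(e),P.mean(0),np.degrees(np.arctan2(e[1],e[0])))
f=grab_frame("top"); h=f["frame"]
save("tfront",cv2.resize(h[160:200,210:390],None,fx=4.4,fy=4.4,interpolation=2))
def tgt(rim,yaw):
    T=Tm([*rim],R.from_euler("z",yaw).as_matrix())@Tm([0,0,-42],np.eye(3)); return T@np.linalg.inv(G)
a=np.radians(-3.3); T=tgt([652.7,8.6,107],a); print(T[:3,3]); print(goal([*T[:2,3],206],T[:3,:3]))
```

```text
[[ 736.48326425 -189.94131812  120.        ]
 [ 759.39345235  201.42551831  120.        ]] 392.036831664307 [747.9383583   5.7421001 120.       ] 86.64979085382683
[597.8889559  -59.52862426  94.5       ]
(array([-325.7119071 , -134.88623936,   -0.56035213]), array([-0.00331137, -0.00241965,  0.03449453]))
```

View pics/tfront.png

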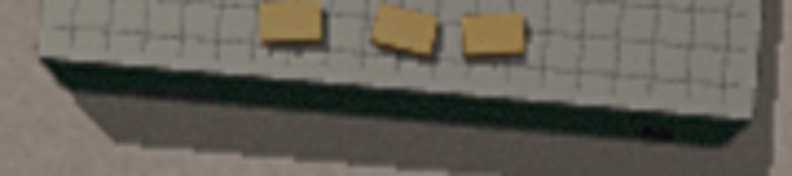

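```bash
python3 -m pendant '{"linear":[[-36,-16,0],[-36,-16,0],[-36,-16,0],[-36,-16,0],[-36,-16,0]],"angular":[[0,0,0.007],[0,0,0.007],[0,0,0.007],[0,0,0.007],[0,0,0.007]],"fingers":[6,6,6,6,6]}' 60
python3 -m pendant '{"linear":[[-36,-16,0],[-36,-16,0],[-36,-16,0],[-20,-8,0],[0,0,0]],"angular":[[0,0,0],[0,0,0],[0,0,0],[0,0,0],[0,0,0]],"fingers":[6,6,6,6,6]}' 60
python3 - <<'E'
from h import *
rep(); f=wgrab(); save("w21",f["frame"]); g=grab_frame("top"); save("t21",g["frame"])
E
```

```text
clock: 16.55
eef_pos: [537.0, 82.8, 202.4]
orientation: [-3.133, -0.005, 2.307]
contact_force: [-0.4, -0.1, -1.6]
opening: 9.2
clock: 17.05
eef_pos: [585.4, -59.5, 198.4]
orientation: [-3.127, -0.008, 2.303]
contact_force: [0.4, 0.3, -1.6]
opening: 9.8
org [639.4   8.8 167.8] rim [640.    8.9 209.8] rpy [-0.005  0.016 -0.053]
corner z [np.float64(210.9), np.float64(210.2), np.float64(208.6), np.float64(209.3)] foot z [np.float64(153.5), np.float64(153.0), np.float64(152.0), np.float64(152.5)]
```

View pics/w21.png

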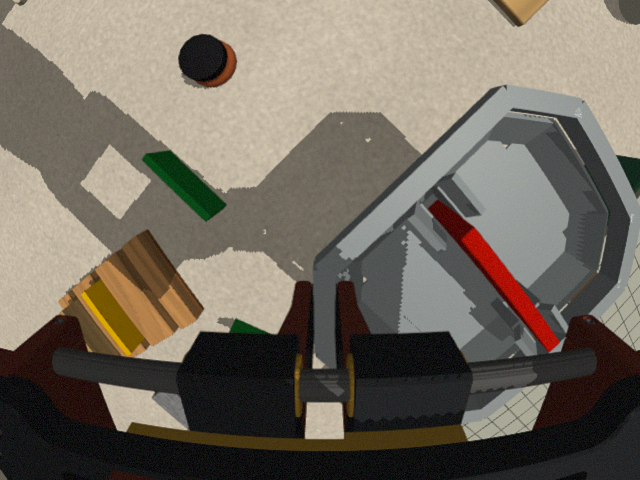

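View pics/t21.png

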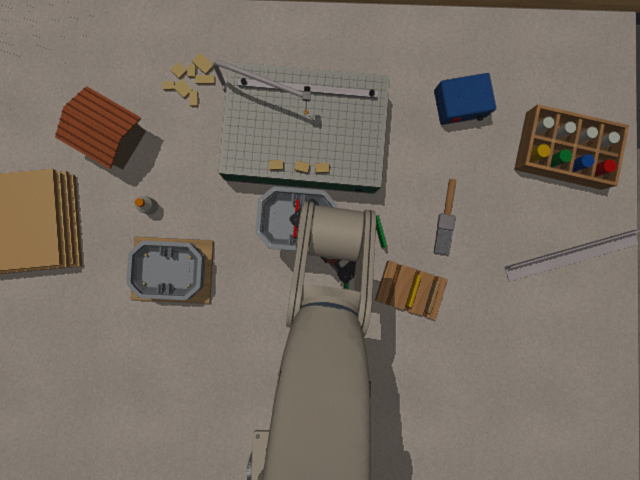

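```bash
python3 -m pendant '{"linear":[[0,0,22],[0,0,22],[0,0,22],[0,0,14],[0,0,0]],"angular":[[-0.014,-0.008,0],[0,0,0],[0,0,0],[0,0,0],[0,0,0]],"fingers":[6,6,6,6,6]}' 60
cat >> h.py <<'E'
def tgt(rim,yaw):
    T=Tm([*rim],R.from_euler("z",yaw).as_matrix())@Tm([0,0,-42],np.eye(3)); return T@np.linalg.inv(G)
E
python3 - <<'E'
from h import *
rep(); T=tgt([640,8.6,108],np.radians(-3.3)); print(goal(T[:3,3],T[:3,:3]))
E
```

```text
clock: 17.65
eef_pos: [583.1, -50.6, 115.4]
orientation: [-3.141, -0.003, 2.311]
contact_force: [0.4, -0.7, -2.2]
opening: 9.4
org [636.9  18.3  85.9] rim [637.   18.2 127.9] rpy [ 0.002  0.002 -0.045]
corner z [np.float64(127.9), np.float64(128.2), np.float64(127.9), np.float64(127.7)] foot z [np.float64(70.9), np.float64(71.1), np.float64(70.9), np.float64(70.7)]
(array([-8.0505453 , -4.45609147, 19.89343893]), array([-0.00055975, -0.00290322,  0.01304606]))
```

```bash
python3 -m pendant '{"linear":[[-8,-4,8],[0,0,7],[0,0,4],[0,0,0],[0,0,0]],"angular":[[0,-0.003,0.013],[0,0,0],[0,0,0],[0,0,0],[0,0,0]],"fingers":[6,6,6,6,6]}' 60
python3 - <<'E'
from h import *
rep(); f=wgrab(); save("w22",f["frame"]); g=grab_frame("top"); rep(); save("t22",cv2.resize(g["frame"][160:260,210:400],None,fx=4.2,fy=4.2,interpolation=2))
g=grab_frame("scene"); save("s22",cv2.resize(g["frame"][200:330,180:440],None,fx=3,fy=3,interpolation=2))
E
```

```text
clock: 18.15
eef_pos: [587.4, -59.0, 97.1]
orientation: [3.14, 0.003, 2.298]
contact_force: [-1.1, -0.8, -0.8]
opening: 9.2
org [642.3   9.1  67.7] rim [642.2   9.2 109.7] rpy [-0.001 -0.003 -0.057]
corner z [np.float64(109.6), np.float64(109.5), np.float64(109.8), np.float64(109.9)] foot z [np.float64(52.6), np.float64(52.6), np.float64(52.8), np.float64(52.8)]
org [642.3   9.2  67.8] rim [642.2   9.2 109.8] rpy [-0.001 -0.003 -0.057]
corner z [np.float64(109.7), np.float64(109.6), np.float64(109.9), np.float64(110.0)] foot z [np.float64(52.7), np.float64(52.6), np.float64(52.8), np.float64(52.9)]
```

View pics/t22.png

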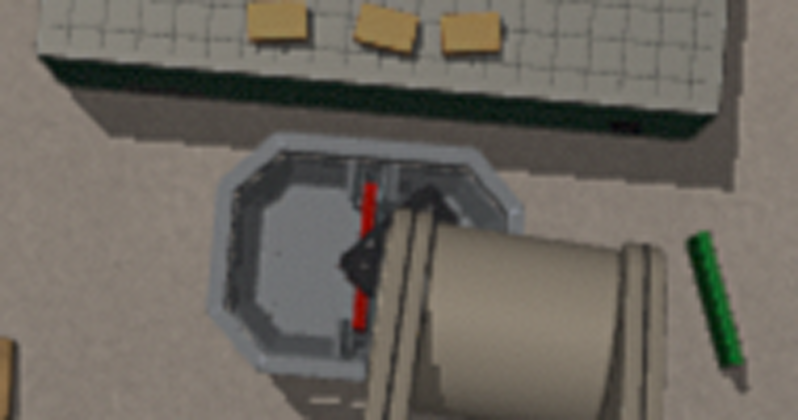

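View pics/w22.png

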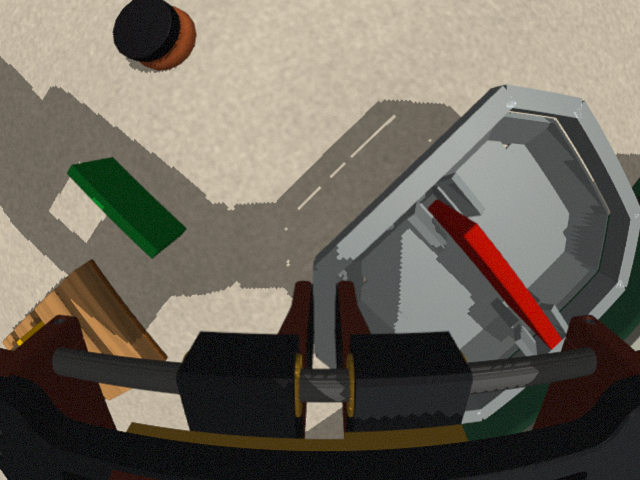

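View pics/s22.png

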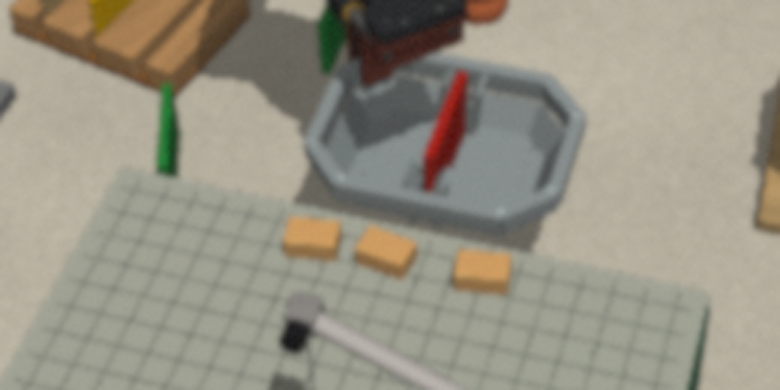

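Run:
```python
from h import *
g=grab_frame("top"); s=np.array([210,160])
E=pl(g,np.array([[40,55],[716,112]])/4.2+s,120); F=pl(g,np.array([[275,133],[475,150]])/4.2+s,109.8)
print(E,F,F.mean(0)); m=E.mean(0); y=(E[0]-E[1])/np.linalg.norm(E[0]-E[1]); x=np.array([y[1],-y[0],0])
print("mid",m,"yaw",np.arctan2(x[1],x[0])); print("front edge rel",(F-m)@x,(F-m)@y)
g=grab_frame("scene"); s=np.array([180,200])
E=pl(g,np.array([[118,172],[708,293]])/3+s,120); F=pl(g,np.array([[335,190],[510,228]])/3+s,109.8)
m=E.mean(0); y=(E[1]-E[0])/np.linalg.norm(E[1]-E[0]); x=np.array([y[1],-y[0],0])
print("scene mid",m,"front rel",(F-m)@x,(F-m)@y, F)
```

```text
[[ 753.27758636  199.72364879  120.        ]
 [ 730.90475559 -190.89917083  120.        ]] [[713.22332519  63.68208247 109.8       ]
 [706.45379381 -52.66380666 109.8       ]] [709.8385595    5.50913791 109.8       ]
mid [742.09117097   4.41223898 120.        ] yaw -0.05721226143146438
front edge rel [-32.20972512 -32.31539967] [ 57.52217378 -59.02044206]
scene mid [747.37067874   5.11518016 120.        ] front rel [-30.31245262 -28.11099681] [-56.23399312  63.84351544] [[714.20284267 -49.48336759 109.8       ]
 [722.58439806  70.3214904  109.8       ]]
```

```bash
python3 -m pendant '{"linear":[[-4,4,0],[-4,4,0],[-2,2,0],[0,0,0],[0,0,0]],"angular":[[0,0,0],[0,0,0],[0,0,0],[0,0,0],[0,0,0]],"fingers":[6,6,6,6,6]}' 60
python3 - <<'E'
from h import *
rep()
E
```

```text
clock: 18.9
eef_pos: [603.5, -59.8, 97.7]
orientation: [3.139, 0.004, 2.299]
contact_force: [-0.3, -0.8, -0.9]
opening: 9.8
org [658.4   8.3  68.3] rim [658.2   8.4 110.3] rpy [-0.001 -0.004 -0.057]
corner z [np.float64(110.2), np.float64(110.0), np.float64(110.5), np.float64(110.6)] foot z [np.float64(53.2), np.float64(53.1), np.float64(53.4), np.float64(53.5)]
```

Run:
```python
from h import *
g=grab_frame("top"); save("t23",cv2.resize(g["frame"][160:260,210:400],None,fx=4.2,fy=4.2,interpolation=2)); save("t23f",g["frame"])
g=grab_frame("scene"); save("s23",g["frame"]); f=wgrab(); save("w23",f["frame"]); rep(); print(status.sense()["joint_velocities"])
```

```text
org [658.1   8.3  68.3] rim [657.9   8.4 110.3] rpy [-0.001 -0.004 -0.057]
corner z [np.float64(110.2), np.float64(110.1), np.float64(110.5), np.float64(110.6)] foot z [np.float64(53.2), np.float64(53.2), np.float64(53.4), np.float64(53.5)]
[ 0.00054947 -0.00272754  0.00387891 -0.00028166 -0.000606   -0.00068595]
```

View pics/t23.png

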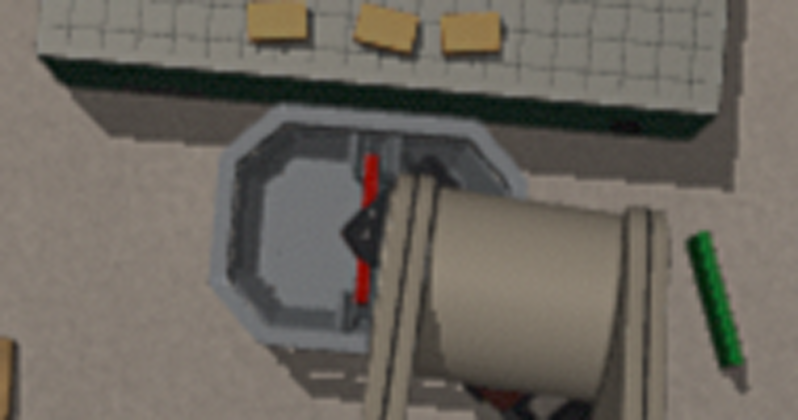

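View pics/s23.png

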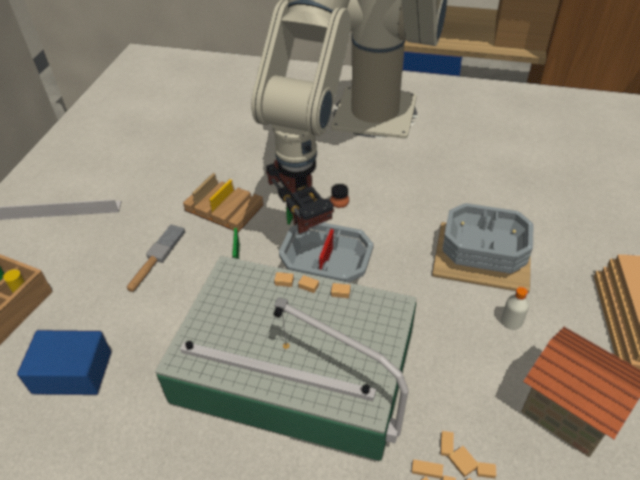

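View pics/w23.png

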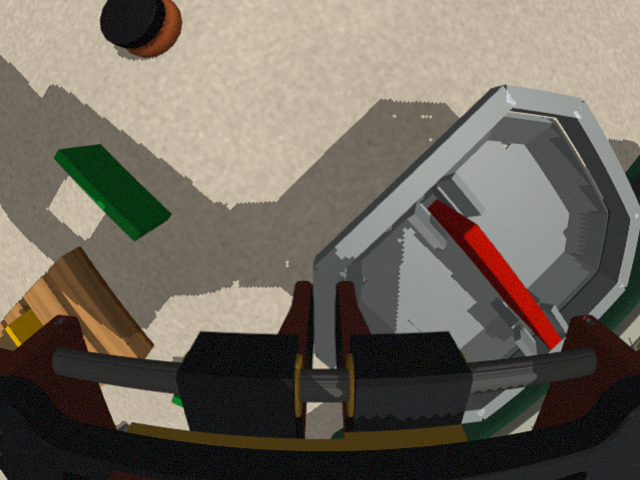

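```bash
python3 -c "
from station import manip,status
print(status.sense()['opening'],status.sense()['clock']); manip.sign_off()"
```

```text
9.497469658599318 19.05
the job is handed in; nothing more can be done
```

The job is handed in. The red divider is seated in the top tray, and the arm is holding that tray in front of the foam cutter. No verdict came back.

- **Divider:** I slid it into the channel until the floor pushed back with about 11 N, then let go. It measured within about 1 mm of the channel, with the tray still nested.
- **Peel:** I lifted corner 0 to about 129 mm while corner 2 stayed at about 107 mm (calculated from the arm's pose). The stack looked unmoved in the images.
- **Final position:** The tray is level and still. Its centre is about 86 mm in front of the cutter's edge and 1 mm from its middle, leaving a gap of about 16 mm. The rim is about 110 mm above the bench, 10 mm below the table.
- **Everything else:** In the last images the divider was still in its channel, and nothing else had visibly moved. I checked this by eye rather than measuring each object.
- **Checks that disagreed:** The scene camera put the cutter's edge 5–7 mm further back than the top camera did. Before the last 15 mm move, both cameras agreed on the gap between tray and cutter to within about 4 mm, so I relied on that. The edge measured about 391 mm instead of 400 mm.

The job took 19 s of the 61 s allowed.

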